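# Charge and start the rod mill

## Robot

A 7-joint arm with a two-finger parallel gripper is mounted at the origin on the work surface. World frame = base frame: x ahead of the robot, y to its left, z up, the work surface at z = 0. Lengths are in m, angles in rad, forces in N, time in s.
With the tool pointing down it reaches from about 0.4 to 0.85 m from the base axis. Payload 10.4 kg.
Tool frame: the origin (TCP) lies on the centre line of the jaws, within the pads' length; the fingertips stand 17 mm ahead of it and the grasp point (between the pads) lies 2 mm behind it (manip.tcp_to_tips is the distance from the TCP to the fingertips, in m); z points along the fingers, x is the direction in which the jaws open and shut, and the axes are right-handed (so a half turn about z gives the same grasp; the last joint's range is limited). The gripper opens to 85 mm and grips with 20 to 120 N. Pads are 22 mm wide; open, the fingers measure 114 mm over their backs; the gripper's body (76 mm by 85 mm) begins 54 mm behind the grasp point. The pads swing forward as they close: fully open they stand 13 mm farther back than shut.
Start: joints at [-0.023, 0.332, -0.065, 1.46, 0.022, 1.35, -0.088], TCP at [0.625, 0, 0.248] pointing down, gripper open.
Joint ranges: [-2.6, 2.6], [-0.5, 2.12], [-1.47, 1.34], [0.16, 2.42], [-1.27, 4.41], [0.06, 2.06], [-2.6, 2.6]. Speed limits (rad/s): [2.22, 2.22, 2.79, 2.79, 3.14, 3.14, 3.14].

## Interface

Orientations are given as a unit quaternion [x, y, z, w].
In Python, from workcell import manip gives the robot as it stands.
- The arm moves only by the shell command python3 -m pendant 'ROWS' [FORCE]. ROWS is JSON, a list of rows, each a list of 3 entries, a list of its own where there are three numbers: the shift along the world's x, y, z in cm, then the turn, a rotation vector about the world's x, y, z in degrees, then the closure in counts, from 0 (fully open) to 255 (shut). A call has 1 to 12 rows; each row shifts and turns the pose as measured when the row begins; what a row does not reach is not made up. A row lasts 1/8 s, in which the tool goes at most 62.5 mm and 10.7 degrees, less where a joint would pass 70% of its speed; a pose out of reach is approached as far as the arm can. A call is refused whole if a number of a shift passes 6.25 or a number of a turn 10.7, either way. A call with a gripper value outside its range is refused whole. The fingers move at their own pace and stop on an object; FORCE is the grip in N (left out, the last holds). Time passes only in rows, so rows that do not move let the fingers close. It gives the time, the measured TCP pose, the force and the opening at its end, in the units of the state.
- manip.get_obs(): the state, without advancing time (a new reading comes with each control period).
- manip.camera(name): name is "scene" or "side" or "wrist"; returns a dict with "pixels" (420x560x3 uint8, red, green, blue), "range_z" (420x560 float32, m along the optical axis (not along the pixel's ray), 0 where there is no reading), "K" (3x3 intrinsics, pixels), "origin" and "rotation" of the camera in the world; the wrist camera has in their place "hand_eye" (4x4, takes a point from camera to tool coordinates, whose origin is the TCP and whose axes are the tool frame's). Camera axes: x right, y down, z forward; pixel columns grow to the right and rows downward; lengths in m; the calibration is good to about 2 mm. A picture is of the moment at which its call begins: read the wrist's pose just before it.
- manip.hand_in(): hands the job in, once; it reports no verdict.
The state is a dict: "clock": time; "joint_pos": joint angles; "joint_velocities": joint speeds; "tau": joint torques, N m; "position": TCP position; "ee_rot": TCP orientation; "ft_force": force on the tool from outside, world axes, zero at the start; "torque": the same for the moment, N m; "grip_width": opening from 0.0 (shut) to 1.0 (fully open).
Only numpy, scipy, OpenCV 4.12 (cv2) and the standard library are available. Lean on these libraries where they do the work, as an engineer would, in place of code of your own. Each camera call takes 0.05 s, during which the arm holds its last target.

## Task

Charge the rod mill and start it: take the cover off the rod pockets and lay it flat on the middle of the rubber mat, then stand every full-length grinding rod from the wooden stand in a mill pocket of its own, fully down, and clamp the sample jar upright on the mill deck by pushing the sprung carriage back and lowering the jar between the jaws right down to the deck, centred in the clamp. When all of that is loaded, press the start plunger down to its stop and let it come back up. Leave the short worn rods in the stand and do not push the white mortar or the glass beaker about.

Things in the scene. Friction and masses are not known exactly. Their poses are not given: they have to be found in the camera images.
- rod0_mid (a point): Full-length steel grinding rod, a plain round bar 20 mm in diameter and 110 mm long, 0.2 to 0.35 kg, with slightly rounded ends. Stands upright in some pocket of the wooden stand at the start (or is absent). Point at its centre (55 mm from each end); z along its length, up.
- rod1_mid (a point): Full-length steel grinding rod, a plain round bar 20 mm in diameter and 110 mm long, 0.2 to 0.35 kg, with slightly rounded ends. Stands upright in some pocket of the wooden stand at the start (or is absent). Point at its centre (55 mm from each end); z along its length, up.
- rod2_mid (a point): Full-length steel grinding rod, a plain round bar 20 mm in diameter and 110 mm long, 0.2 to 0.35 kg, with slightly rounded ends. Stands upright in some pocket of the wooden stand at the start (or is absent). Point at its centre (55 mm from each end); z along its length, up.
- rod3_mid (a point): Full-length steel grinding rod, a plain round bar 20 mm in diameter and 110 mm long, 0.2 to 0.35 kg, with slightly rounded ends. Stands upright in some pocket of the wooden stand at the start (or is absent). Point at its centre (55 mm from each end); z along its length, up.
- rod4_mid (a point): Full-length steel grinding rod, a plain round bar 20 mm in diameter and 110 mm long, 0.2 to 0.35 kg, with slightly rounded ends. Stands upright in some pocket of the wooden stand at the start (or is absent). Point at its centre (55 mm from each end); z along its length, up.
- worn0_mid (a point): Worn steel grinding rod, as the others but only 80 mm long; stands in some pocket of the wooden stand and stays there. Point at its centre (40 mm from each end), z up.
- worn1_mid (a point): Worn steel grinding rod, as the others but only 80 mm long; stands in some pocket of the wooden stand and stays there. Point at its centre (40 mm from each end), z up.
- stand: Fixed wooden stock stand, 140 (x) by 190 (y) by 50 mm high, origin at the centre of its underside. Two rows of four square pockets, 26 mm wide and 42 mm deep (floors 8 mm above the bench); rows at x = -42 and +42 mm, pockets in a row at y = -66, -22, 22, 66 mm, in its frame. The row direction (y) is the crowded one; grip rods across it, along x.
- pockets (a point): Middle of the mill's straight row of five rod pockets: centre of the mouth of the middle pocket, 70 mm above the bench; axes as the mill's (z up). The pockets lie at y = -80, -40, 0, 40, 80 mm from here: square upright holes 25 mm wide and 50 mm deep with a 3 mm chamfer. A rod that is fully down has its centre 5 mm above the mouth and 60 mm of it showing.
- mill: The fixed rod mill: white deck 250 (x) by 300 (y) mm, 50 mm high, origin at the centre of its underside. The pocket block (70 mm high) runs along y at x = -65 mm; the jar clamp lies at x = +70 mm: a fixed dark jaw, 22 mm high above the deck and 60 mm wide in x, whose face at y = -75 mm looks to +y, and opposite it the sprung carriage. Two 12 mm high guide strips flank the clamp floor at x = 30 and 110 mm (6 mm thick). The plunger stands at x = 70, y = 115 mm.
- jar_seat (a point): Point on the clamp floor (deck top, 50 mm above the bench) under the axis of a jar that is clamped against the fixed jaw; axes as the mill's. A jar standing fully down has its centre 35 mm above it.
- carriage (a joint): Sprung carriage of the jar clamp, slides along the mill's y: 0 = closed (30 mm gap to the fixed jaw, spring pushing 3 N), grows as it is pressed back towards +y, stop at 0.05 m; spring 150 N/m (7.5 N at the jar's width, 0.03 m). Springs closed when let go.
- carriage_face (a point): Centre of the carriage's upright face, which looks to the fixed jaw (mill's -y); moves with the carriage; 18 mm above the deck. The face is 60 mm wide in x and upright, 72 mm high above the deck, so that a held jar can push it back flat against it while the jar's foot is still just above the low fixed jaw, and then be lowered. A jar pushed with its foot only would turn in the grip.
- jar_mid (a point): Closed metal sample jar, a plain cylinder 60 mm in diameter and 70 mm tall, heavy at the foot, with a dark lid, 0.3 to 0.55 kg. Stands on the bench at the start. Point at its centre (35 mm up), z up.
- plunger (a joint): Start plunger, pressed straight down: 0 = up, 0.014 m = at its stop. Spring: 3 N at the start of the stroke, 9 N at the stop; returns when let go.
- plunger_top (a point): Top of the plunger's round black head (40 mm across), moves with it; 126 mm above the bench when up.
- cover_grip (a point): Grey pocket cover: a plate 50 (x) by 200 (y) by 8 mm with an upright ridge handle on top, 16 mm thick in x, 60 mm long in y, from 8 to 50 mm above the underside; 0.16 kg. Lies loose over the pockets at the start. Point in the middle of the ridge, 35 mm above the underside; z up.
- mat_top (a point): Centre of the top of a thin black rubber mat, 80 (x) by 220 (y) mm and 3 mm thick, fixed on the bench; y along its length.
- mortar: Bystander: a white ceramic mortar bowl, 90 mm across and 55 mm tall. Origin at the centre of its underside.
- beaker: Bystander: a glass beaker, 70 mm across and 80 mm tall. Origin at the centre of its underside.
Things that resemble listed ones, but are neither listed nor needed, are in the scene too. Leave any blue, green or orange look-alike of the part that bears jar_mid alone.

How it is judged:
By the outcome, as a careful person would: the job done as asked, in the order asked, and still so for the second after the job is handed in, with the robot touching nothing.
Of rod0, rod1, rod2, rod3, rod4 only 3 to 5 are there at a start; the rules pass over those that are not, and their reading is None.
At some moment in a run one of jar may be knocked a few centimetres aside while the robot is not near it.
It also fails if it takes over 210 s, if anything falls off the work surface, if the arm or the gripper's body presses on something with over 40 N, if the wrist force passes 120 N, or if a joint passes its speed limit or range.

## Working session

There is one attempt and no reset: what is moved stays moved. The work goes in short steps, Python scripts to look and compute and a shell command to move; the robot and the scene stay as the last step left them, time stands still between calls to the robot, and variables do not carry over. Pictures are saved under pics/ and viewed, and the job is handed in when it is done.

```bash
ls; mkdir -p pics; python3 - <<'E'
from workcell import manip
import cv2, numpy as np
o=manip.get_obs(); print(o)
for n in ["scene","side","wrist"]:
    c=manip.camera(n); cv2.imwrite(f"pics/{n}0.png",c["pixels"][:,:,::-1]); np.savez(f"{n}0.npz",**c)
    print(n,{k:np.round(c[k],4).tolist() for k in c if k not in("pixels","range_z")})
E
```

```text
pics
{'clock': 0.0, 'joint_pos': array([-0.0226124 ,  0.33284584, -0.0646913 ,  1.46096182,  0.02161776,
        1.34991685, -0.088482  ]), 'joint_velocities': array([-0.0001277 ,  0.00037069, -0.00218057, -0.00065225,  0.00047278,
       -0.00059194, -0.00042448]), 'tau': array([ 4.98105128e-04, -6.25449800e+01,  4.97091911e-02, -3.91610491e+01,
        1.63588714e-02,  9.83294769e-03, -6.01235030e-06]), 'position': array([ 6.24634811e-01, -8.42918654e-06,  2.47522375e-01]), 'ee_rot': array([ 9.99999742e-01,  2.37488280e-05, -7.16541530e-04,  4.45008975e-05]), 'ft_force': array([0.22055784, 0.01230696, 0.58958247]), 'torque': array([0.04444974, 0.04138756, 0.0675949 ]), 'grip_width': 0.997043096371183}
scene {'K': [[424.4847, 0.0, 271.9446], [0.0, 424.4847, 207.0444], [0.0, 0.0, 1.0]], 'origin': [1.1993, -0.123, 0.62], 'rotation': [0.7167, 0.5206, -0.2673, -0.3793]}
side {'K': [[523.7637, 0.0, 281.4438], [0.0, 523.7637, 211.1913], [0.0, 0.0, 1.0]], 'origin': [-0.1222, 1.1417, 0.8049], 'rotation': [-0.2334, 0.8315, -0.4853, 0.1361]}
wrist {'K': [[290.6938, 0.0, 279.5714], [0.0, 290.6938, 208.0125], [0.0, 0.0, 1.0]], 'hand_eye': [[1.0, -0.0011, 0.0008, -0.0004], [0.0008, 0.945, 0.327, -0.0844], [-0.0011, -0.327, 0.945, -0.1267], [0.0, 0.0, 0.0, 1.0]]}
```

View pics/scene0.png

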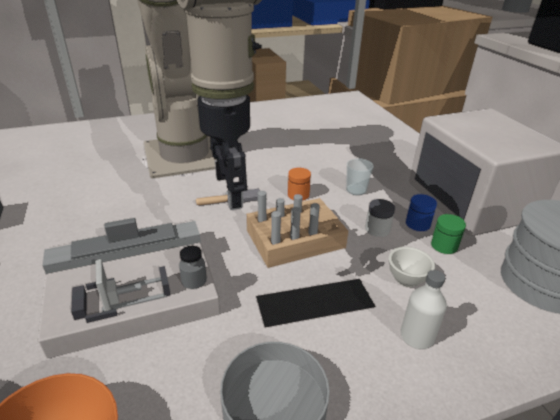

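View pics/side0.png

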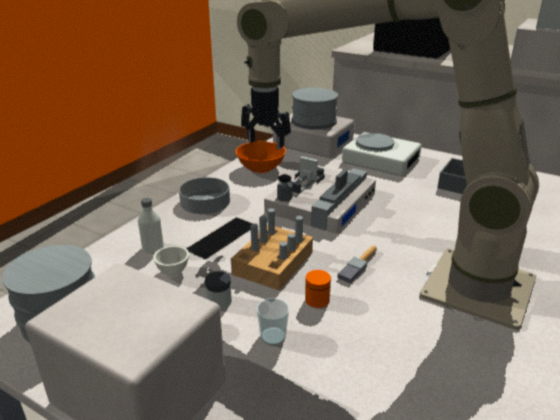

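View pics/wrist0.png

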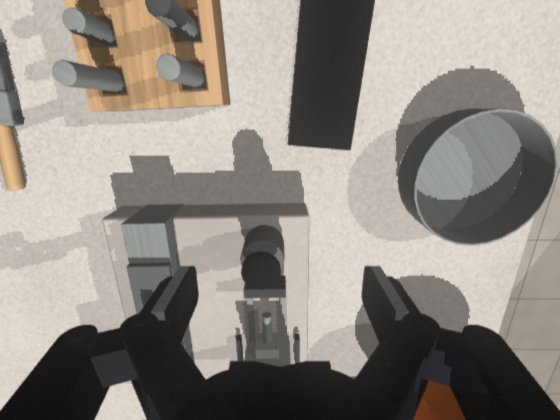

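Scene view: the mill is at about (130,290) with the cover at (122,240) and the plunger at (193,265). The stand is at (297,230) and the mat at (315,301). Things that could be taken for the jar:
- grey with dark lid at (381,218)
- orange at (299,184)
- blue at (422,213)
- green at (447,234)
- the plunger with its black head at (193,265)
- the grey bottle at (424,312)

By the description I choose the grey one at (381,218), and I'll check it in a crop.

```bash
cat > h.py <<'E'
import numpy as np, cv2
from scipy.spatial.transform import Rotation as R
from workcell import manip
def cam(n):
    o=manip.get_obs(); c=dict(manip.camera(n))
    if n=="wrist":
        T=np.eye(4);T[:3,:3]=R.from_quat(o["ee_rot"]).as_matrix();T[:3,3]=o["position"]
        c["T"]=T@np.array(c["hand_eye"])
    else:
        T=np.eye(4);r=np.array(c["rotation"]);T[:3,:3]=R.from_quat(r).as_matrix() if r.size==4 else r;T[:3,3]=c["origin"];c["T"]=T
    return c
def pts(c):
    z=c["range_z"];h,w=z.shape;v,u=np.mgrid[:h,:w];K=np.array(c["K"])
    p=np.stack([(u-K[0,2])/K[0,0]*z,(v-K[1,2])/K[1,1]*z,z],-1)
    P=p@c["T"][:3,:3].T+c["T"][:3,3]; P[z==0]=np.nan
    return P
def ray(c,u,v,z):
    K=np.array(c["K"]);d=c["T"][:3,:3]@np.array([(u-K[0,2])/K[0,0],(v-K[1,2])/K[1,1],1]);o=c["T"][:3,3]
    return o+d*(z-o[2])/d[2]
def proj(c,P):
    K=np.array(c["K"]);q=c["T"][:3,:3].T@(np.array(P)-c["T"][:3,3]);return (K@(q/q[2]))[:2]
def save(n,img,s=1):
    cv2.imwrite("pics/"+n,cv2.resize(img[:,:,::-1],None,fx=s,fy=s,interpolation=cv2.INTER_CUBIC))
def ortho(cs,x0,x1,y0,y1,r=0.002,zmax=.3):
    # top-down: rows = x (far up), cols = y (left)
    H=int((x1-x0)/r);W=int((y1-y0)/r);hm=np.full((H,W),-1.);im=np.zeros((H,W,3),np.uint8)
    for c in cs:
        P=pts(c).reshape(-1,3);C=c["pixels"].reshape(-1,3)
        ok=np.isfinite(P[:,0])&(P[:,2]<zmax)&(P[:,0]>x0)&(P[:,0]<x1)&(P[:,1]>y0)&(P[:,1]<y1);P=P[ok];C=C[ok]
        s=np.argsort(P[:,2]);P=P[s];C=C[s]
        i=np.clip(((x1-P[:,0])/r).astype(int),0,H-1);j=np.clip(((y1-P[:,1])/r).astype(int),0,W-1)
        m=P[:,2]>=hm[i,j]
        hm[i[m],j[m]]=P[m,2];im[i[m],j[m]]=C[m]
    return hm,im
E
python3 - <<'E'
from h import *
s=cam("scene");d=cam("side");w=cam("wrist")
save("jarcrop.png",s["pixels"][160:280,330:470],4)
hm,im=ortho([s,d],.3,1.0,-.45,.5,.00125,.22)
save("ortho.png",im)
v=(np.clip(hm,0,.2)/.2*255).astype(np.uint8); save("hm.png",cv2.applyColorMap(v,cv2.COLORMAP_JET)[:,:,::-1])
for n,c in(("s",s),("d",d),("w",w)):
    P=pts(c);print(n,np.nanmean(np.isfinite(P[...,0])))
P=pts(s)
for u,v in[(381,225),(381,208),(299,173),(193,250),(297,195),(60,290),(360,300),(150,240)]: print(u,v,P[v,u].round(4))
E
```

```text
s 0.996109693877551
d 0.980297619047619
w 0.9960926870748299
381 225 [0.544  0.3649 0.0357]
381 208 [0.525  0.3699 0.0695]
299 173 [0.3212 0.2488 0.0693]
193 250 [ 0.6102 -0.0691  0.1266]
297 195 [0.4417 0.1958 0.0869]
60 290 [ 0.5545 -0.3111  0.0478]
360 300 [0.7074 0.229  0.0012]
150 240 [ 0.4972 -0.1405  0.0792]
```

View pics/jarcrop.png

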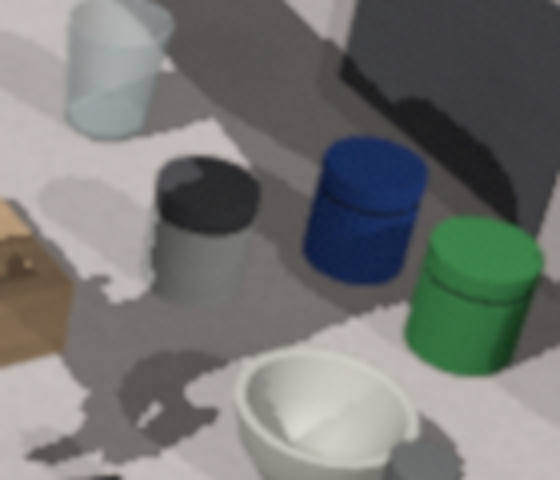

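View pics/ortho.png

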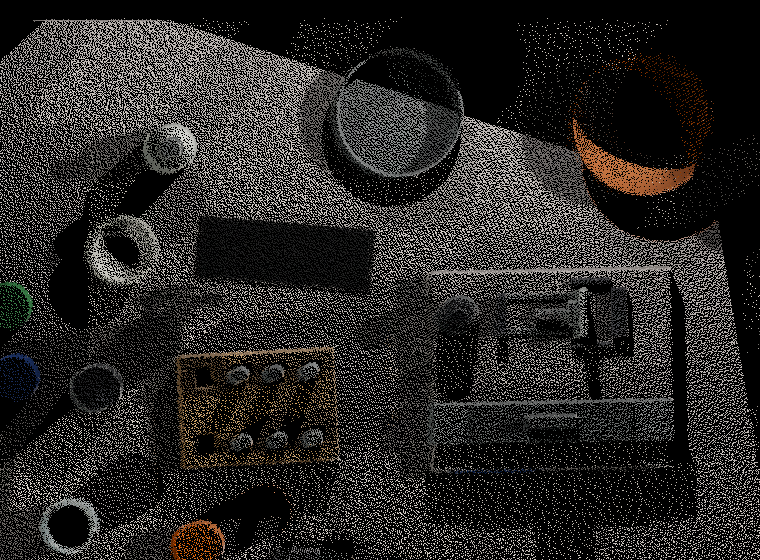

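View pics/hm.png

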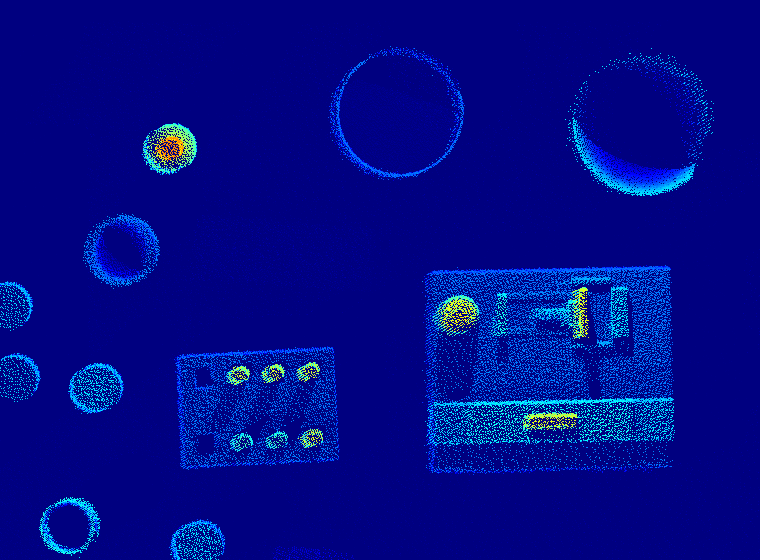

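The crop confirms a grey metal body with a black lid at (381,218); the blue and green look-alikes sit to its right. The ortho view shows 6 rods in the stand. Next I measure poses.

```bash
cat > m.py <<'E'
from h import *
def rect(c,z0,z1,x0,x1,y0,y1,col=None):
    P=pts(c);m=(P[...,2]>z0)&(P[...,2]<z1)&(P[...,0]>x0)&(P[...,0]<x1)&(P[...,1]>y0)&(P[...,1]<y1)
    if col is not None:m&=col(c["pixels"].astype(int))
    Q=P[m];(cx,cy),(a,b),ang=cv2.minAreaRect((Q[:,:2]*1000).astype(np.float32));return np.round([cx,cy,a,b,ang],1),len(Q),np.median(Q[:,2]).round(4)
if __name__=="__main__":
  for n in("scene","side"):
    c=cam(n);P=pts(c);print(n)
    print(" stand top",rect(c,.044,.054,.38,.58,.05,.32))
    print(" mill deck",rect(c,.042,.054,.38,.70,-.38,-.0))
    print(" cover plate",rect(c,.0735,.083,.40,.52,-.38,-.0))
    print(" ridge",rect(c,.108,.13,.40,.52,-.38,-.0))
    print(" plunger",rect(c,.122,.130,.55,.66,-.13,-.0))
    print(" carriage",rect(c,.11,.13,.55,.66,-.30,-.15))
    print(" fixedjaw",rect(c,.065,.08,.55,.66,-.32,-.26))
    print(" mat",rect(c,-.01,.012,.6,.76,-.02,.3,lambda p:p.max(-1)<50))
    print(" jar",rect(c,.06,.08,.47,.57,.33,.42))
    m=(P[...,2]>.075)&(P[...,2]<.14)&(P[...,0]>.36)&(P[...,0]<.6)&(P[...,1]>.05)&(P[...,1]<.33)
    k,l,st,ce=cv2.connectedComponentsWithStats(m.astype(np.uint8))
    for i in range(1,k):
        if st[i,4]<15: continue
        Q=P[l==i];zt=np.percentile(Q[:,2],98);T=Q[Q[:,2]>zt-.006]
        (cx,cy),r=cv2.minEnclosingCircle((T[:,:2]*1000).astype(np.float32))
        print("  rod",ce[i].round(),zt.round(4),np.round([cx,cy,r],1),len(T))
E
python3 m.py
```

```text
scene
 stand top (array([490.8, 175.1, 144.6, 192. ,   3.1]), 2195, np.float64(0.0482))
 mill deck (array([ 538.5, -191.4,  252.5,  300.1,    1.3]), 8620, np.float64(0.0489))
 cover plate (array([ 473.6, -192. ,   54.4,  199.9,    1.1]), 1428, np.float64(0.0768))
 ridge (array([ 474.7, -191.7,   17.3,   59.9,    2.9]), 272, np.float64(0.1172))
 plunger (array([607.8, -74.3,  28.1,  28.6,  80.5]), 150, np.float64(0.124))
 carriage (array([ 609.4, -229.6,   60.6,   10.2,    1. ]), 195, np.float64(0.1204))
 fixedjaw (array([ 608.9, -274.8,   64.9,   20.3,    1.1]), 353, np.float64(0.0708))
 mat (array([683. , 143.6, 216.1,  77.9,  85.8]), 3200, np.float64(0.0015))
 jar (array([515.4, 375.9,  59. ,  58.8,  22.9]), 362, np.float64(0.0678))
  rod [261. 200.] 0.1172 [451.3 106.9  10.2] 48
  rod [297. 199.] 0.0875 [448.9 194.7  10.9] 45
  rod [280. 202.] 0.0881 [449.4 149.8  10.1] 38
  rod [314. 213.] 0.1174 [532.8 199.1  10.3] 55
  rod [295. 217.] 0.1179 [532.8 154.2  11.5] 52
  rod [275. 222.] 0.1177 [536.5 109.9  11.2] 60
side
 stand top (array([490.7, 180.2, 145.5, 197.1,   2.8]), 1632, 
[... 259 characters left out ...]
float64(0.1207))
 plunger (array([604.5, -65.9,  36.6,  30.4,  41.5]), 56, np.float64(0.1264))
 carriage (array([ 608.4, -223.7,   60.8,   17.5,    1.9]), 92, np.float64(0.1184))
 fixedjaw (array([ 590.4, -270.8,   21. ,   25.3,   87.5]), 31, np.float64(0.0737))
 mat (array([683.6, 147.8, 218.6,  76.4,  85.1]), 991, np.float64(0.0053))
 jar (array([515. , 383.3,  59.7,  61. ,  79.5]), 411, np.float64(0.0712))
  rod [271. 217.] 0.1224 [534.  118.4  11.6] 28
  rod [262. 225.] 0.1218 [531.5 160.6  11. ] 27
  rod [299. 225.] 0.1219 [452.6 112.4  11.9] 29
  rod [254. 233.] 0.1214 [529.2 204.4  11. ] 33
  rod [291. 238.] 0.0917 [449.3 156.4  11.3] 32
  rod [283. 246.] 0.0917 [445.  199.9  11.6] 35
```

Four full rods (tops near 118 mm) and two worn ones in the −x row. The two fixed cameras disagree by about 6 mm in y, so I'll take wrist views near each target.

```bash
python3 -m pendant '[[[-4.5,-3.7,1],[0,0,0],0],[[-4.5,-3.7,1],[0,0,0],0],[[-4.5,-3.6,1],[0,0,0],0],[[0,0,0],[0,0,0],0],[[0,0,0],[0,0,0],0]]'
cat > w.py <<'E'
import sys
from m import *
c=cam("wrist");save(sys.argv[1],c["pixels"]);P=pts(c);print(manip.get_obs()["clock"],c["T"][:3,3].round(3))
def t(n,*a):
    try: print(n,*rect(c,*a))
    except Exception as e: print(n,"none")
t("plate",.0735,.085,.40,.52,-.38,-.0)
t("ridge",.113,.13,.40,.52,-.38,-.0)
t("deck",.042,.056,.38,.70,-.38,-.0)
t("plunger",.122,.132,.55,.66,-.13,-.0)
t("carr",.114,.13,.55,.66,-.30,-.15)
t("stand",.044,.056,.38,.58,.05,.32)
t("mat",-.01,.012,.6,.76,-.02,.3,lambda p:p.max(-1)<50)
t("jar",.06,.08,.47,.57,.33,.42)
E
python3 w.py w1.png
```

```text
clock: 1.02
position: [0.4857, -0.1122, 0.278]
ee_rot: [1.0, 0.0, -0.0, -0.0]
ft_force: [-0.2, -0.2, -0.2]
grip_width: 0.999
1.075 [ 0.485 -0.028  0.405]
plate [ 472.2 -167.1   50.1  242.9    1. ] 5072 0.0791
ridge [ 472.6 -188.1   16.    60.1    1.2] 713 0.1208
deck [ 536.4 -188.2  250.7  300.     1. ] 23799 0.0512
plunger [604.6 -71.1  37.5  38.7  89.9] 1181 0.1258
carr [ 607.7 -225.4   10.2   60.    89.7] 121 0.1216
stand [0. 0. 0. 0. 0.] 0 nan
mat [675.8  66.   56.3  78.2  85.8] 3081 0.0045
jar [0. 0. 0. 0. 0.] 0 nan
  return _methods._mean(a, axis=axis, dtype=dtype,
  ret = ret.dtype.type(ret / rcount)
```

View pics/w1.png

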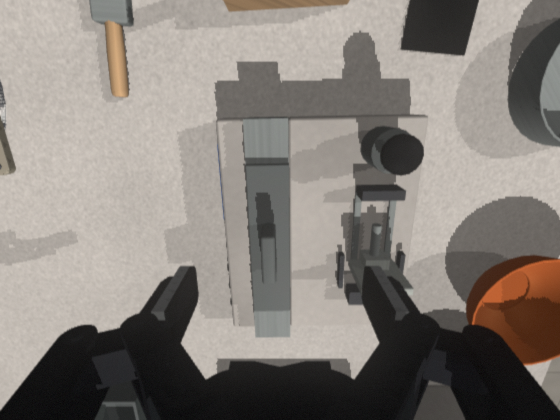

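The wrist view shows the cover ridge at about (268,225), the plunger at (400,152), and the carriage and jaw at (378,270). Mill centre is (536,−188), yaw 1.0°. Moving to the ridge.

```bash
python3 -m pendant '[[[-0.6,-3.8,0],[0,0,1.0],0],[[-0.7,-3.8,-2],[0,0,0],0],[[0,0,-4],[0,0,0],0],[[0,0,-4],[0,0,0],0],[[0,0,-2],[0,0,0],0],[[0,0,0],[0,0,0],0],[[0,0,0],[0,0,0],0]]'
python3 w.py w2.png 2>/dev/null
```

```text
clock: 1.95
position: [0.4776, -0.185, 0.1532]
ee_rot: [1.0, 0.015, -0.001, -0.0]
ft_force: [1.2, 0.1, 0.5]
grip_width: 0.997
2.0 [ 0.475 -0.101  0.28 ]
plate [ 472.2 -166.9   50.2  242.9    1. ] 14163 0.0791
ridge [ 472.5 -188.2   16.    60.6    1. ] 2271 0.1209
deck [ 536.5 -187.7  251.7  299.7    1. ] 58530 0.0513
plunger [597.3 -74.4  24.5  39.   18.8] 3360 0.1254
carr [ 607.5 -226.5   60.2   12.1    2.1] 1838 0.1225
stand [0. 0. 0. 0. 0.] 0 nan
mat [0. 0. 0. 0. 0.] 0 nan
jar [0. 0. 0. 0. 0.] 0 nan
```

View pics/w2.png

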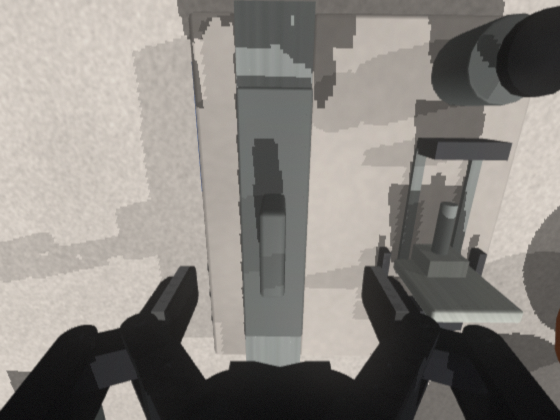

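```bash
cat > st.py <<'E'
from h import *
import sys
o=manip.get_obs();M=R.from_quat(o["ee_rot"]).as_matrix()
print("t",round(o["clock"],2),"pos mm",(o["position"]*1000).round(1),"yaw",np.degrees(np.arctan2(M[1,0],M[0,0])).round(2),"tilt",np.degrees(M[:2,2]).round(2),"F",o["ft_force"].round(1),"w",round(o["grip_width"]*85,1))
if len(sys.argv)>1:
    t=np.array(list(map(float,sys.argv[1:4])));print("to go cm",((t-o["position"]*1000)/10).round(2))
E
python3 st.py 472.6 -188.1 105
python3 -m pendant '[[[0,0,0],[0,0,0],0],[[0,0,0],[0,0,0],0]]' >/dev/null; python3 st.py 472.6 -188.1 105
```

```text
t 2.0 pos mm [ 477.5 -185.   153.2] yaw 1.73 tilt [-0.11  0.05] F [-0.1 -0.2 -0.9] w 85.0
to go cm [-0.49 -0.31 -4.82]
t 2.25 pos mm [ 478.6 -185.   154.8] yaw 1.76 tilt [0.04 0.01] F [ 0.3 -0.2  0.5] w 85.0
to go cm [-0.6  -0.31 -4.98]
```

```bash
python3 -m pendant '[[[-0.6,-0.3,-2.5],[0,0,-0.7],0],[[0,0,-1.5],[0,0,0],0],[[0,0,0],[0,0,0],0],[[0,0,0],[0,0,0],0]]' >/dev/null; python3 st.py 472.6 -188.1 105
```

```text
t 2.75 pos mm [ 474.2 -188.2  116. ] yaw 1.08 tilt [ 0.25 -0.04] F [-0.3 -0.1  0.2] w 85.0
to go cm [-0.16  0.01 -1.1 ]
```

```bash
python3 -m pendant '[[[-0.2,0,-1.0],[0,0,0],0],[[0,0,-0.1],[0,0,0],0],[[0,0,0],[0,0,0],150],[[0,0,0],[0,0,0],255],[[0,0,0],[0,0,0],255],[[0,0,0],[0,0,0],255],[[0,0,0],[0,0,0],255],[[0,0,0],[0,0,0],255]]' 50 >/dev/null; python3 st.py 472.6 -188.1 105; python3 w.py w3.png 2>/dev/null | grep -E "ridge|plate"
```

```text
t 3.75 pos mm [ 473.1 -188.4  105.8] yaw 1.1 tilt [ 0.39 -0.07] F [1.2 0.4 0.4] w 15.2
to go cm [-0.05  0.03 -0.08]
plate [ 472.3 -167.3   50.3  211.     1.1] 16538 0.0792
ridge [ 474.7 -186.8   42.1   58.9   26.3] 5275 0.1209
```

View pics/w3.png

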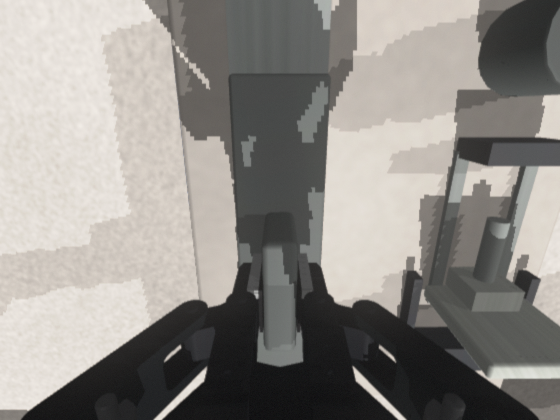

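The ridge is gripped between the pads (280,290). Mat estimate is (682,147), yaw −4.3°. Lifting and carrying it over.

```bash
python3 -m pendant '[[[0,0,2],[0,0,0],255],[[0,0,5],[0,0,0],255],[[0,0,5],[0,0,0],255],[[3,4.8,0],[0,0,-1],255],[[3,4.8,0],[0,0,-1],255],[[3,4.8,0],[0,0,-1],255],[[3,4.8,0],[0,0,-1],255],[[3,4.8,0],[0,0,-1],255],[[3,4.8,0],[0,0,0],255],[[2,3,0],[0,0,0],255],[[0,0,0],[0,0,0],255]]' >/dev/null; python3 st.py 682 147 60; python3 w.py w4.png 2>/dev/null | grep -E "mat"
```

```text
t 5.17 pos mm [674.3 140.1 226.1] yaw -4.37 tilt [ 0.07 -0.02] F [-1.2 -0.4 -2.5] w 15.3
to go cm [  0.77   0.69 -16.61]
mat [0. 0. 0. 0. 0.] 0 nan
```

View pics/w4.png

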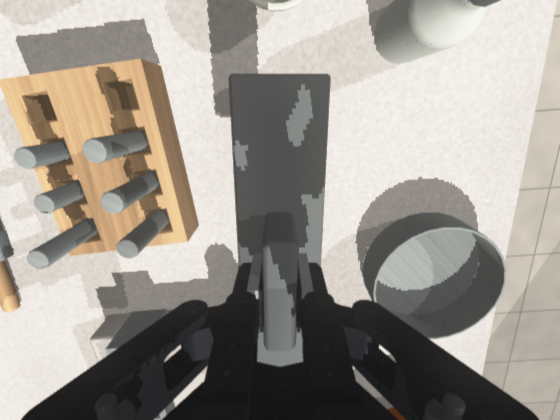

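```bash
python3 -m pendant '[[[0.7,0.7,-3],[0,0,0],255],[[0,0,-4],[0,0,0],255],[[0,0,-4],[0,0,0],255],[[0,0,-1],[0,0,0],255],[[0,0,0],[0,0,0],255]]' >/dev/null; python3 st.py 682 147 39;python3 w.py w5.png 2>/dev/null | grep -E "mat"
```

```text
t 5.85 pos mm [681.1 138.5 105.4] yaw -4.85 tilt [ 0.2  -0.25] F [-0.4  0.6 -0.9] w 15.2
to go cm [ 0.09  0.85 -6.64]
mat [679.4 199.8 112.4  62.4  85.6] 1445 0.0042
```

View pics/w5.png

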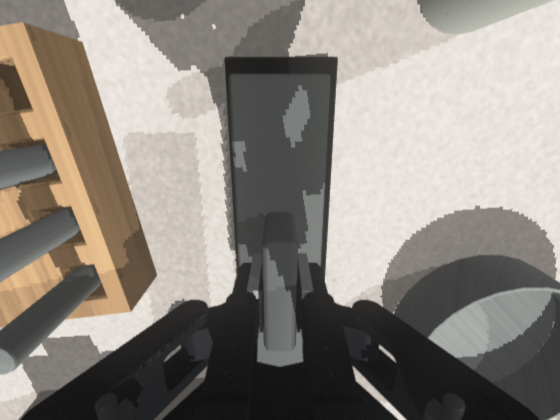

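The mat rim shows evenly around the plate's far end at (280,60), and its end edge puts the centre at y≈146–147. Correcting and lowering.

```bash
python3 -m pendant '[[[0.1,0.9,-2],[0,0,0.5],255],[[0,0,-2],[0,0,0],255],[[0,0,0],[0,0,0],255],[[0,0,0],[0,0,0],255]]' >/dev/null; python3 st.py 682 147 39;python3 w.py w6.png 2>/dev/null | grep -E "mat"
```

```text
t 6.4 pos mm [683.7 148.8  66.1] yaw -4.3 tilt [ 0.46 -0.18] F [-0.2  1.2 -1.2] w 15.6
to go cm [-0.17 -0.18 -2.71]
mat [680.9 178.5 158.4  76.1  88.2] 2808 0.0042
```

View pics/w6.png

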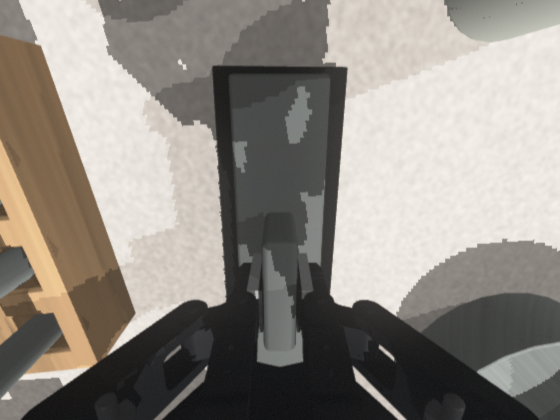

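```bash
python3 -m pendant '[[[-0.1,-0.2,-1],[0,0,0],255],[[0,0,-1],[0,0,0],255],[[0,0,-0.4],[0,0,0],255],[[0,0,0],[0,0,0],255],[[0,0,0],[0,0,0],255]]' >/dev/null; python3 st.py 682 147 39
```

```text
t 7.08 pos mm [682.8 146.2  40.8] yaw -4.34 tilt [ 0.49 -0.18] F [ 0.1 -0.2 -2. ] w 15.5
to go cm [-0.08  0.08 -0.18]
```

```bash
python3 -m pendant '[[[0,0,-0.2],[0,0,0],255],[[0,0,-0.1],[0,0,0],255],[[0,0,0],[0,0,0],255]]' >/dev/null; python3 st.py 682 147 39;python3 -m pendant '[[[0,0,0],[0,0,0],120],[[0,0,0],[0,0,0],60],[[0,0,0],[0,0,0],0],[[0,0,0],[0,0,0],0],[[0,0,4],[0,0,0],0],[[0,0,6],[0,0,0],0],[[0,0,6],[0,0,0],0],[[0,0,4],[0,0,0],0],[[0,0,0],[0,0,0],0]]' >/dev/null; python3 st.py;python3 w.py w7.png 2>/dev/null | grep -E "mat|stand"
```

```text
t 7.45 pos mm [683.3 146.3  39.1] yaw -4.35 tilt [ 0.57 -0.16] F [ 0.2  0.6 -1.7] w 15.3
to go cm [-0.13  0.07 -0.01]
t 8.57 pos mm [681.8 146.  244.9] yaw -4.34 tilt [ 0.55 -0.16] F [ 0.3 -0.  -1.6] w 85.3
stand [489.7 178.4 142.1 190.8   3. ] 15969 0.0509
mat [661.7 177.6 169.4  45.8  68.5] 341 0.0042
```

View pics/w7.png

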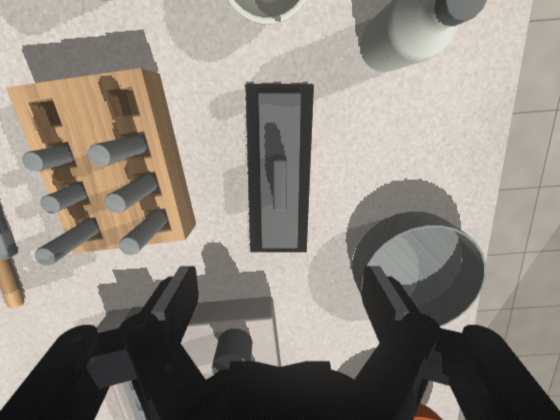

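The cover lies on the mat at (280,170) with near-even margins. Next the rods: a wrist view over the stand.

```bash
python3 - <<'E'
from m import *
c=cam("wrist")
print("plate",rect(c,.007,.02,.6,.76,0,.3,lambda p:(p.max(-1)>30)&(p.max(-1)<120)))
P=pts(c);m=((P[...,0]>.6)&(P[...,0]<.75)&(P[...,1]>.02)&(P[...,1]<.28)&(c["pixels"].max(-1)<110)).astype(np.uint8)
k,l,s,_=cv2.connectedComponentsWithStats(m);i=1+s[1:,4].argmax();Q=P[l==i]
print("mat outer",cv2.minAreaRect((Q[Q[:,2]<.009][:,:2]*1000).astype(np.float32)))
E
python3 -m pendant '[[[-4,-1,0.5],[0,0,2],0],[[-4,-1,0.5],[0,0,2],0],[[-4,-1,0.5],[0,0,2],0],[[-4,-1,0.5],[0,0,1.3],0],[[-0.5,0,0.5],[0,0,0],0],[[0,0,0],[0,0,0],0]]' >/dev/null; python3 st.py
cat > rods.py <<'E'
import sys
from m import *
c=cam("wrist");save(sys.argv[1],c["pixels"]);P=pts(c)
print("stand",rect(c,.044,.056,.38,.58,.05,.32))
x0,x1,y0,y1=.36,.6,.05,.33
m=(P[...,2]>.08)&(P[...,2]<.135)&(P[...,0]>x0)&(P[...,0]<x1)&(P[...,1]>y0)&(P[...,1]<y1)
k,l,s,ce=cv2.connectedComponentsWithStats(m.astype(np.uint8))
for i in range(1,k):
    if s[i,4]<40: continue
    Q=P[l==i];zt=np.percentile(Q[:,2],97);T=Q[Q[:,2]>zt-.003]
    (cx,cy),(a,b),_=cv2.minAreaRect((T[:,:2]*1000).astype(np.float32))
    print(" rod",ce[i].round(),"top",zt.round(4),np.round([cx,cy,a,b],1),len(T))
E
python3 rods.py r1.png
```

```text
plate (array([683.3, 146. , 198.2,  50.1,  85.6]), 4405, np.float64(0.0121))
mat outer ((0.0, 0.0), (0.0, 0.0), 0.0)
t 9.43 pos mm [507.  103.4 254.4] yaw 3.2 tilt [-0.67 -0.5 ] F [ 0.1 -0.   0.5] w 85.0
stand (array([489.7, 178.2, 140.7, 190.5,   2.9]), 18818, np.float64(0.0512))
 rod [315.  90.] top 0.1204 [530.5 202.6  19.1  18.6] 450
 rod [224.  90.] top 0.0902 [446.8 198.2  19.1  18.3] 357
 rod [227. 138.] top 0.0904 [449.6 154.3  18.6  18.6] 301
 rod [313. 141.] top 0.1203 [532.5 158.9  18.9  18.3] 374
 rod [226. 185.] top 0.12 [451.3 110.8  18.3  19. ] 317
 rod [311. 186.] top 0.1201 [534.8 115.   18.8  18.8] 327
```

View pics/r1.png

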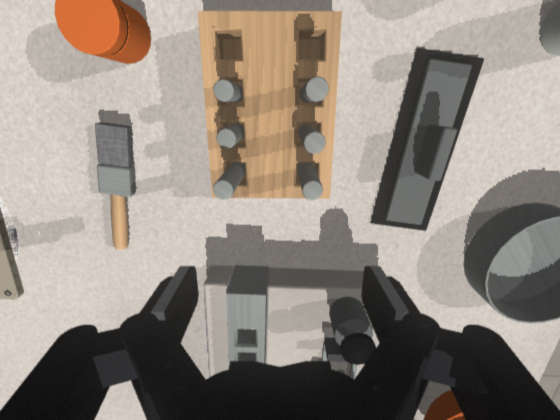

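The wrist view shows four tall rods at (315,90), (313,141), (311,186) and (226,185), and two worn ones at (224,90) and (227,138). The mill pockets are open at (245,340). Taking the rod at (534.8,115) first.

```bash
python3 -m pendant '[[[1.4,0.6,-4],[0.5,-0.7,0],0],[[1.4,0.6,-4],[0,0,0],0],[[0,0,-1.5],[0,0,0],0],[[0,0,0],[0,0,0],0],[[0,0,0],[0,0,0],0]]' >/dev/null; python3 st.py 534.8 115 92
```

```text
t 10.1 pos mm [538.3 116.3 155.5] yaw 3.16 tilt [-0.03  0.03] F [-0.2  0.4  0.8] w 84.9
to go cm [-0.35 -0.13 -6.35]
```

```bash
python3 -m pendant '[[[-0.3,-0.1,0],[0,0,0],0],[[0,0,-3.2],[0,0,0],0],[[0,0,-3],[0,0,0],0],[[0,0,0],[0,0,0],0],[[0,0,0],[0,0,0],0]]' >/dev/null; python3 st.py 534.8 115 92
python3 -m pendant '[[[0,0,0],[0,0,0],150],[[0,0,0],[0,0,0],255],[[0,0,0],[0,0,0],255],[[0,0,0],[0,0,0],255],[[0,0,0],[0,0,0],255],[[0,0,0],[0,0,0],255]]' 70 >/dev/null; python3 st.py 534.8 115 92
```

```text
t 10.72 pos mm [537.8 115.5  99.3] yaw 3.12 tilt [0.57 0.15] F [ 0.3 -0.1 -0.3] w 84.9
to go cm [-0.3  -0.05 -0.73]
t 11.47 pos mm [538.8 115.8 102.8] yaw 3.11 tilt [0.75 0.2 ] F [-1.3  0.2  2. ] w 18.4
to go cm [-0.4  -0.08 -1.08]
```

```bash
python3 -m pendant '[[[-0.3,-0.1,0],[0,0.7,0],255],[[0,0,3],[0,0,0],255],[[0,0,5],[0,0,0],255],[[-1,-4,2],[0,0,-0.7],255],[[-1.5,-5,0],[0,0,-0.7],255],[[-1.5,-5,0],[0,0,-0.7],255],[[-1.5,-5,0],[0,0,0],255],[[-1,-3,0],[0,0,0],255],[[0,0,0],[0,0,0],255],[[0,0,0],[0,0,0],255]]' >/dev/null; python3 st.py 470 -109.3 200
cat > mp.py <<'E'
import sys
from m import *
c=cam("wrist");save(sys.argv[1],c["pixels"]);P=pts(c)
x0,x1,y0,y1=.44,.51,-.34,-.02
# pocket block top
m=(P[...,2]>.066)&(P[...,2]<.076)&(P[...,0]>x0)&(P[...,0]<x1)&(P[...,1]>y0)&(P[...,1]<y1)
print("block",rect(c,.066,.076,x0,x1,y0,y1))
h=((P[...,2]<.0655)&(P[...,0]>.455)&(P[...,0]<.488)&(P[...,1]>y0)&(P[...,1]<y1)).astype(np.uint8)
k,l,s,ce=cv2.connectedComponentsWithStats(h)
for i in range(1,k):
    if s[i,4]>150:
        q=s[i];
        cs=[ray(c,u,v,.071) for u,v in((q[0],q[1]),(q[0]+q[2],q[1]),(q[0],q[1]+q[3]),(q[0]+q[2],q[1]+q[3]))]
        print(" hole px",ce[i].round(),"world",(np.mean(cs,0)*1000).round(1),((cs[3]-cs[0])*1000).round(1))
E
python3 mp.py p1.png
```

```text
t 12.72 pos mm [ 465.1 -111.4  202.4] yaw 0.99 tilt [-0.39  0.28] F [ 0.1  0.9 -2.3] w 18.0
to go cm [ 0.49  0.21 -0.24]
block (array([ 472. , -173.6,   50.1,  268.3,    1.1]), 6575, np.float64(0.0711))
 hole px [288. 113.] world [471.1 -30.7  71. ] [ 31.8 -17.2   0. ]
 hole px [287. 200.] world [ 471.4 -108.7   71. ] [ 25.7 -23.    0. ]
 hole px [296. 237.] world [ 480.1 -147.9   71. ] [  9.6 -24.4   0. ]
 hole px [286. 336.] world [ 474.2 -267.    71. ] [ 26.  -22.9   0. ]
```

View pics/p1.png

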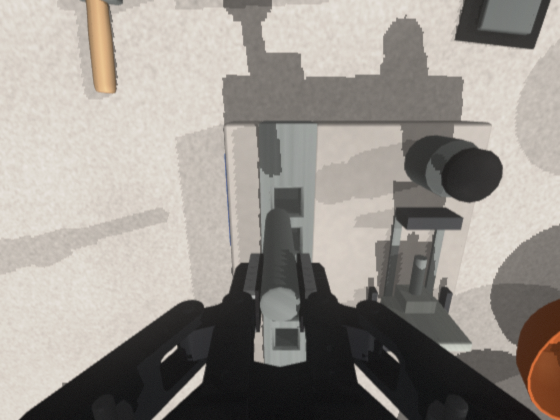

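The held rod runs from top (281,303) to bottom (280,210); the empty +80 pocket is at (287,200). I'll measure the held rod's axis relative to the tool.

```bash
cat > held.py <<'E'
from m import *
from scipy.optimize import least_squares
c=cam("wrist");P=pts(c);o=manip.get_obs();p=o["position"]
d=P-p
m=(abs(d[...,0])<.03)&(abs(d[...,1])<.05)&(d[...,2]<-.02)&(d[...,2]>-.11)&(P[...,2]>.09)
m=cv2.morphologyEx(m.astype(np.uint8),cv2.MORPH_OPEN,np.ones((3,3)))
k,l,s,_=cv2.connectedComponentsWithStats(m);Q=P[l==1+s[1:,4].argmax()]
f=lambda a:np.hypot(Q[:,0]-a[0]-a[2]*(Q[:,2]-p[2]),Q[:,1]-a[1]-a[3]*(Q[:,2]-p[2]))-.010
r=least_squares(f,[p[0],p[1]+0.,0,0],loss="soft_l1",f_scale=.001).x
zb=Q[:,2].min();b=[r[0]+r[2]*(zb-p[2]),r[1]+r[3]*(zb-p[2])]
print("axis at TCP",((r[:2]-p[:2])*1000).round(1),"slope deg",np.degrees(r[2:]).round(2),"zmin",zb.round(4),"bottom world",np.round(np.array(b)*1000,1),"rel TCP",((np.array(b)-p[:2])*1000).round(1),len(Q))
E
python3 held.py; python3 st.py
```

```text
axis at TCP [-0.7 -1.3] slope deg [ 1.3  -0.08] zmin 0.1107 bottom world [ 462.4 -112.3] rel TCP [-2.8 -1.2] 1121
t 12.82 pos mm [ 465.3 -111.1  202.5] yaw 1.04 tilt [-0.39  0.27] F [ 0.5 -0.3 -3. ] w 18.2
```

```bash
python3 -m pendant '[[[0.6,0.25,-1.5],[-0.3,-0.8,0],255],[[0,0,-1],[0,0,0],255],[[0,0,0],[0,0,0],255],[[0,0,0],[0,0,0],255]]' >/dev/null; python3 st.py 472 -108.2 172; python3 held.py;python3 mp.py p2.png
```

```text
t 13.32 pos mm [ 472.1 -106.1  176.9] yaw 1.3 tilt [ 0.39 -0.  ] F [-0.3 -0.2 -2.9] w 18.3
to go cm [-0.01 -0.21 -0.49]
axis at TCP [-0.5 -1. ] slope deg [0.51 0.22] zmin 0.09 bottom world [ 470.7 -107.4] rel TCP [-1.3 -1.3] 1077
block (array([ 471.8, -160.3,   50.1,  242.3,    1.1]), 7113, np.float64(0.071))
 hole px [280. 118.] world [471.6 -30.2  71. ] [ 31.8 -18.4   0. ]
 hole px [277. 208.] world [ 471.2 -107.7   71. ] [ 26.1 -23.1   0. ]
 hole px [277. 328.] world [ 473.1 -227.1   71. ] [ 25.1 -22.8   0. ]
 hole px [278. 357.] world [ 474.4 -265.2   71. ] [ 25.2 -22.2   0. ]
```

View pics/p2.png

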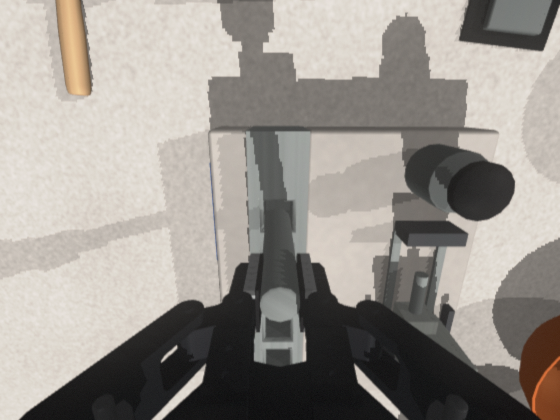

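```bash
python3 -m pendant '[[[0,-0.15,-1],[0,0,0],255],[[0,0,-1.5],[0,0,0],255],[[0,0,-1.0],[0,0,0],255],[[0,0,0],[0,0,0],255]]' >/dev/null; python3 st.py 472.2 -107.4 112.5
```

```text
t 13.93 pos mm [ 471.6 -108.   139.2] yaw 1.26 tilt [0.37 0.  ] F [ 0.1 -0.5 -2.1] w 17.8
to go cm [ 0.06  0.06 -2.67]
```

```bash
python3 -m pendant '[[[0,0,-1.5],[0,0,0],255],[[0,0,-1.0],[0,0,0],255],[[0,0,-0.3],[0,0,0],255],[[0,0,0],[0,0,0],255]]' >/dev/null; python3 st.py 472.2 -107.4 108
```

```text
t 14.43 pos mm [ 474.  -108.6  113.9] yaw 1.24 tilt [ 0.66 -0.05] F [ 0.5  0.7 -3.5] w 18.1
to go cm [-0.18  0.12 -0.59]
```

```bash
python3 -m pendant '[[[-0.2,0,-0.5],[0,0.3,0],255],[[0,0,-0.3],[0,0,0],255],[[0,0,-0.2],[0,0,0],255],[[0,0,0],[0,0,0],255]]' >/dev/null; python3 st.py 472.2 -107.4 108
```

```text
t 14.93 pos mm [ 474.4 -109.   113.8] yaw 1.19 tilt [ 0.68 -0.05] F [-2.   0.3 -3.6] w 18.0
to go cm [-0.22  0.16 -0.58]
```

```bash
python3 -c "
from h import *
print(manip.get_obs()['joint_pos'].round(3))"
python3 -m pendant '[[[0,0,-1.5],[0,0,0],255],[[0,0,0],[0,0,0],255]]'; python3 st.py 472.2 -107.4 108
```

```text
[ 0.116  0.149  0.017  1.986 -0.004  0.995  0.156]
clock: 15.18
position: [0.4738, -0.1101, 0.1021]
ee_rot: [1.0, 0.01, 0.005, 0.001]
ft_force: [-3.8, 0.3, -4.9]
grip_width: 0.216
t 15.18 pos mm [ 473.8 -110.1  102.1] yaw 1.13 tilt [ 0.6 -0.1] F [-3.8  0.3 -4.9] w 18.4
to go cm [-0.16  0.27  0.59]
```

```bash
python3 -m pendant '[[[0,0,0],[0,0,0],255]]' >/dev/null; python3 st.py; python3 mp.py p3.png; python3 - <<'E'
from h import *
s=cam("scene");save("s1.png",s["pixels"][180:360,20:240],3.4)
E
```

```text
t 15.3 pos mm [ 473.5 -110.1  101.5] yaw 1.13 tilt [ 0.58 -0.1 ] F [-0.4  0.7 -2.7] w 18.2
block (array([ 470.9, -120.9,   50.2,  163.5,    1. ]), 10715, np.float64(0.0711))
 hole px [278. 117.] world [471.5 -30.3  71. ] [ 30.7 -16.7   0. ]
 hole px [271. 240.] world [ 471.  -102.7   71. ] [ 24.7 -13.5   0. ]
 hole px [275. 353.] world [ 472.5 -185.7   71. ] [ 25.2 -22.8   0. ]
```

View pics/p3.png

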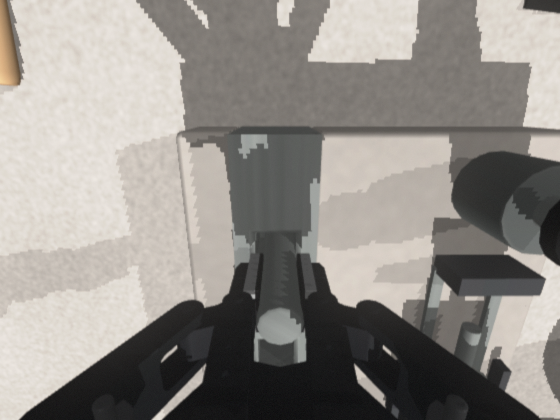

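View pics/s1.png

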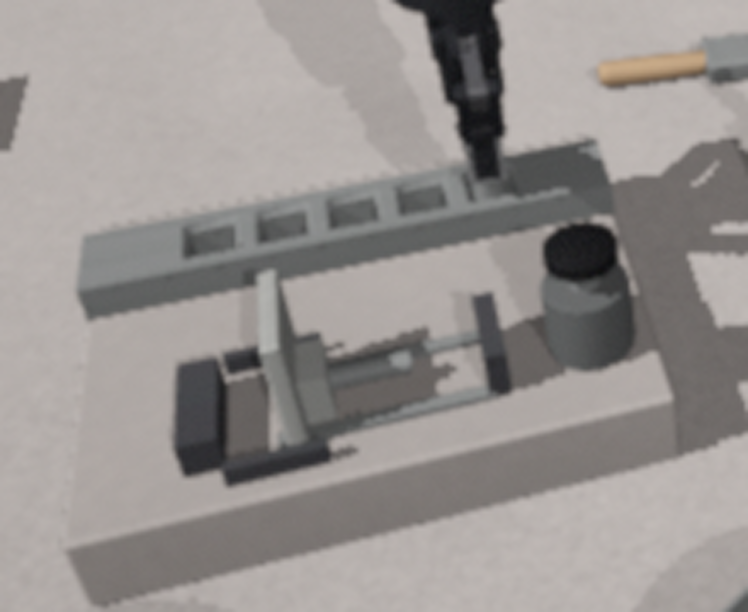

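```bash
cat > top.py <<'E'
from m import *
c=cam("wrist");P=pts(c);p=manip.get_obs()["position"]
d=P-p;m=(abs(d[...,0])<.014)&(abs(d[...,1])<.016)&(d[...,2]>.0)&(d[...,2]<.045)
Q=P[m];zt=np.percentile(Q[:,2],90);T=Q[Q[:,2]>zt-.003]
print("top z",zt.round(4),"rel TCP",(zt-p[2]).round(4),"xy",(T[:,:2].mean(0)*1000).round(1),len(T))
E
python3 top.py;python3 st.py
```

```text
top z 0.1338 rel TCP 0.0323 xy [ 473.8 -107. ] 2059
t 15.45 pos mm [ 473.6 -110.   101.5] yaw 1.14 tilt [ 0.57 -0.1 ] F [-0.6 -0.1 -2.8] w 18.5
```

```bash
python3 -m pendant '[[[-0.2,0,-0.5],[0,0,0],255],[[0,0,-0.3],[0,0,0],255],[[0,0,0],[0,0,0],255]]' >/dev/null; python3 st.py;python3 top.py; python3 -m pendant '[[[0,0,0],[0,0,0],150],[[0,0,0],[0,0,0],80],[[0,0,0],[0,0,0],0],[[0,0,0],[0,0,0],0],[[0,0,0],[0,0,0],0]]' >/dev/null; python3 st.py;python3 top.py
```

```text
t 15.82 pos mm [ 473.6 -110.2  100.8] yaw 1.13 tilt [ 0.79 -0.1 ] F [-3.5 -0.7 -4.2] w 18.4
top z 0.133 rel TCP 0.0324 xy [ 473.9 -107.2] 2077
t 16.5 pos mm [ 475.4 -110.2  100.9] yaw 1.15 tilt [ 1.01 -0.12] F [0.1 0.7 0.4] w 84.9
top z 0.1314 rel TCP 0.0305 xy [ 473.1 -108.5] 1537
```

Rod 1 is fully down (top 131 mm measured, and the wrist reads about 1 mm high). Going for rod 2 at (532.5,158.9).

```bash
python3 -m pendant '[[[0,0,3],[0,0,0],0],[[0,0,5],[0,1,0],0],[[0.5,4,2],[0,0,0.5],0],[[1.1,5,0],[0,0,0.5],0],[[1.1,5,0],[0,0,0.5],0],[[1.1,5,0],[0,0,0.5],0],[[1.1,5,0],[0,0,0],0],[[0.8,2.9,-1],[0,0,0],0],[[0,0,0],[0,0,0],0],[[0,0,0],[0,0,0],0]]' >/dev/null; python3 st.py 532.5 158.9 95; python3 rods.py r2.png
```

```text
t 17.8 pos mm [532.3 166.4 194.5] yaw 2.99 tilt [ 0.08 -0.05] F [-0.7 -0.5  0.3] w 85.0
to go cm [ 0.02 -0.75 -9.95]
stand (array([489.4, 178.1, 140.6, 190.1,   2.9]), 21916, np.float64(0.0511))
 rod [178. 169.] top 0.0901 [446.8 198.6  18.6  18.5] 448
 rod [280. 174.] top 0.1202 [530.4 202.9  18.7  19.1] 560
 rod [184. 219.] top 0.0902 [449.  154.7  18.9  18.5] 368
 rod [280. 227.] top 0.1201 [532.7 159.2  18.6  19. ] 467
 rod [186. 262.] top 0.1169 [446.4 118.6   8.    1.3] 23
```

```bash
python3 -m pendant '[[[0,-0.7,-3],[0,0,0],0],[[0,0,-3.5],[0,0,0],0],[[0,0,-3],[0,0,0],0],[[0,0,0],[0,0,0],0]]' >/dev/null; python3 st.py 532.7 159.1 90
```

```text
t 18.35 pos mm [533.3 153.8  99.5] yaw 2.57 tilt [ 0.3  -0.09] F [ 0.7 -0.6  0.6] w 85.2
to go cm [-0.06  0.53 -0.95]
```

```bash
python3 -m pendant '[[[-0.1,0.55,-1.0],[0,0.3,0.4],0],[[0,0,0],[0,0,0],0],[[0,0,0],[0,0,0],0]]' >/dev/null; python3 st.py 532.7 159.1 90
```

```text
t 18.73 pos mm [534.2 159.3  92.4] yaw 2.91 tilt [ 0.23 -0.03] F [ 0.8 -0.2  0.4] w 85.1
to go cm [-0.15 -0.02 -0.24]
```

```bash
python3 -m pendant '[[[-0.2,0,0],[0,0,0],150],[[0,0,0],[0,0,0],255],[[0,0,0],[0,0,0],255],[[0,0,0],[0,0,0],255],[[0,0,0],[0,0,0],255],[[0,0,0],[0,0,0],255]]' 110 >/dev/null; python3 st.py 532.7 159.1 90
python3 -m pendant '[[[0,0,3],[0,0,0],255],[[0,0,5],[0,0,0],255],[[0,0,3],[0,0,0],255],[[0,0,0],[0,0,0],255]]' >/dev/null; python3 st.py; python3 held.py; python3 top.py
```

```text
t 19.48 pos mm [532.8 159.6  93.9] yaw 2.91 tilt [0.36 0.01] F [-0.3 -0.8  1. ] w 17.5
to go cm [-0.01 -0.05 -0.39]
t 19.98 pos mm [530.7 158.8 204.3] yaw 2.92 tilt [ 0.06 -0.08] F [ 0.3  0.5 -3. ] w 17.2
axis at TCP [ 0.3 -0.8] slope deg [-0.03  0.11] zmin 0.1213 bottom world [530.4 157.6] rel TCP [ 0.3 -0.9] 1012
top z 0.2363 rel TCP 0.0348 xy [530.2 166.6] 621
```

```bash
python3 -m pendant '[[[0,-3,3],[0,0,-0.5],255],[[-1,-5,1],[0,0,-0.5],255],[[-1,-5,0],[0,0,-0.5],255],[[-1,-5,0],[0,0,-0.5],255],[[-1,-5,0],[0,0,0],255],[[-1,-5,0],[0,0,0],255],[[-0.8,-2,0],[0,0,0],255],[[0,0,0],[0,0,0],255],[[0,0,0],[0,0,0],255]]' >/dev/null; python3 st.py 471 -148.5 236; python3 held.py; python3 mp.py p4.png
```

```text
t 21.2 pos mm [ 461.1 -149.3  225.2] yaw 0.97 tilt [-1.63 -0.12] F [-0.7  0.7 -1.9] w 17.9
to go cm [0.99 0.08 1.08]
axis at TCP [-0.4 -1. ] slope deg [1.7  0.12] zmin 0.1411 bottom world [ 458.2 -150.5] rel TCP [-2.9 -1.2] 1063
block (array([ 472.4, -189.5,   50.1,  300.5,    1.1]), 6873, np.float64(0.0711))
 hole px [297.  70.] world [470.4 -34.3  71. ] [ 27.5 -10.    0. ]
 hole px [291. 151.] world [ 471.7 -109.2   71. ] [ 25.8 -24.4   0. ]
 hole px [294. 195.] world [ 472.  -148.8   71. ] [ 24.9 -23.5   0. ]
 hole px [299. 230.] world [ 477.6 -188.1   71. ] [ 15.6 -23.6   0. ]
```

View pics/p4.png

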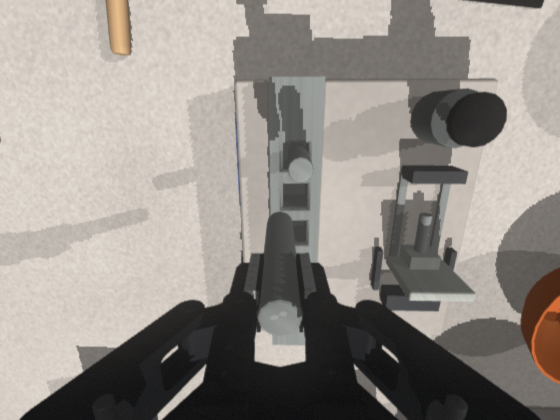

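```bash
python3 -m pendant '[[[1.1,0.1,0],[0,-1.6,0],255],[[0,0,-2.5],[0,0,0],255],[[0,0,-2.5],[0,0,0],255],[[0,0,0],[0,0,0],255],[[0,0,0],[0,0,0],255]]' >/dev/null; python3 st.py 472.2 -148.5 170; python3 held.py
```

```text
t 21.93 pos mm [ 476.9 -144.3  175.9] yaw 1.37 tilt [ 0.5  -0.12] F [ 0.1  0.2 -1.6] w 17.7
to go cm [-0.47 -0.42 -0.59]
axis at TCP [-6.  31.7] slope deg [-2.06 -1.86] zmin 0.0902 bottom world [ 473.9 -109.8] rel TCP [-2.9 34.5] 1051
```

```bash
sed -i 's/abs(d\[...,1\])<.05/abs(d[...,1])<.024/' held.py; python3 -m pendant '[[[-0.45,-0.4,0],[0,0.4,-0.3],255],[[0,0,0],[0,0,0],255],[[0,0,0],[0,0,0],255]]' >/dev/null; python3 st.py 472.2 -148.5 170; python3 held.py
```

```text
t 22.35 pos mm [ 473.  -148.9  177.6] yaw 1.03 tilt [ 0.23 -0.15] F [ 0.2 -0.4 -2.4] w 17.4
to go cm [-0.08  0.04 -0.76]
axis at TCP [-0.3 -0.9] slope deg [-0.15  0.14] zmin 0.0942 bottom world [ 472.8 -150.1] rel TCP [-0.1 -1.2] 1051
```

```bash
python3 -m pendant '[[[-0.15,0.1,-1.5],[0,0,0],255],[[0,0,-2],[0,0,0],255],[[0,0,0],[0,0,0],255]]' >/dev/null; python3 st.py 472.2 -148.5 104
```

```text
t 22.77 pos mm [ 470.7 -147.6  140. ] yaw 1.04 tilt [ 0.18 -0.14] F [-0.3 -0.3 -2.7] w 17.4
to go cm [ 0.15 -0.09 -3.6 ]
```

```bash
python3 -m pendant '[[[0.1,0,-1.5],[0,0,0],255],[[0,0,-1.5],[0,0,0],255],[[0,0,0],[0,0,0],255]]' >/dev/null; python3 st.py 472.2 -148.5 104; python3 top.py
```

```text
t 23.15 pos mm [ 471.8 -147.4  108. ] yaw 1.05 tilt [ 0.18 -0.14] F [-0.2 -0.3 -3.2] w 17.6
to go cm [ 0.04 -0.11 -0.4 ]
top z 0.142 rel TCP 0.0333 xy [ 474.4 -138.8] 579
```

```bash
python3 -m pendant '[[[0,-0.1,-0.7],[0,0,0],255],[[0,0,0],[0,0,0],255],[[0,0,0],[0,0,0],255]]' >/dev/null; python3 st.py 472.2 -148.5 104; python3 top.py; python3 -c "
from h import *
c=cam('wrist');save('p5.png',c['pixels'])"
```

```text
t 23.57 pos mm [ 474.1 -149.1  106.4] yaw 1.03 tilt [ 0.48 -0.18] F [-2.   0.3 -3.9] w 17.6
to go cm [-0.19  0.06 -0.24]
top z 0.1402 rel TCP 0.0338 xy [ 476.  -140.7] 597
```

View pics/p5.png

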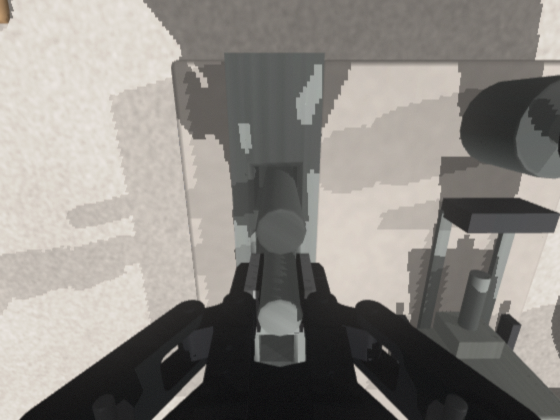

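The rod top is at (280,318), the first rod at (282,230). Releasing lets it settle the last few mm.

```bash
python3 -m pendant '[[[-0.2,0,-0.3],[0,0,0],255],[[0,0,0],[0,0,0],150],[[0,0,0],[0,0,0],80],[[0,0,0],[0,0,0],0],[[0,0,0],[0,0,0],0],[[0,0,4],[0,0,0],0],[[0,0,5],[0,0,0],0],[[0,0,3],[0,0,0],0],[[0,0,0],[0,0,0],0]]' >/dev/null; python3 st.py
cat > mr.py <<'E'
import sys
from m import *
c=cam("wrist");save(sys.argv[1],c["pixels"]);P=pts(c)
m=(P[...,2]>.12)&(P[...,2]<.18)&(P[...,0]>.445)&(P[...,0]<.5)&(P[...,1]>-.3)&(P[...,1]<-.08)
k,l,s,ce=cv2.connectedComponentsWithStats(m.astype(np.uint8))
for i in range(1,k):
    if s[i,4]<40: continue
    Q=P[l==i];zt=np.percentile(Q[:,2],97);T=Q[Q[:,2]>zt-.003];print(" rod",ce[i].round(),"top",zt.round(4),(T[:,:2].mean(0)*1000).round(1),len(T))
E
python3 mr.py p6.png
```

```text
t 24.8 pos mm [ 474.8 -149.6  229.2] yaw 1.04 tilt [ 0.85 -0.25] F [ 0.6  0.2 -0.9] w 85.0
 rod [277. 166.] top 0.1321 [ 473.4 -109.6] 483
 rod [277. 213.] top 0.1322 [ 474.  -149.4] 403
```

Both rods read the same height. Rod 3 at (530.4,202.8).

```bash
python3 -m pendant '[[[0.7,5,0],[0.2,0.8,0.5],0],[[0.8,5,0],[0,0,0.5],0],[[0.8,5,0],[0,0,0.5],0],[[0.8,5,0],[0,0,0.4],0],[[0.8,5,0],[0,0,0],0],[[0.8,5,0],[0,0,0],0],[[0.5,4.2,-2],[0,0,0],0],[[0,0,-2],[0,0,0],0],[[0,0,0],[0,0,0],0],[[0,0,0],[0,0,0],0]]' >/dev/null; python3 st.py 530.4 202.8 90; python3 rods.py r3.png
```

```text
t 26.1 pos mm [519.8 202.  172.8] yaw 2.85 tilt [-1.16 -0.16] F [ 1.  -0.8  0.5] w 85.1
to go cm [ 1.06  0.08 -8.28]
stand (array([489.6, 177.9, 140.4, 191. ,   2.9]), 22075, np.float64(0.051))
 rod [190. 219.] top 0.0899 [446.6 198.9  18.5  19. ] 449
 rod [296. 229.] top 0.12 [530.4 203.   18.9  19.1] 586
 rod [198. 265.] top 0.0898 [451.2 157.   14.9  19.1] 243
 rod [197. 324.] top 0.1196 [453.5 110.2  19.4  14.3] 318
```

```bash
python3 -m pendant '[[[1.0,0.1,0],[0,-1.1,0],0],[[0,0,0],[0,0,0],0],[[0,0,-3.5],[0,0,0],0],[[0,0,-4],[0,0,0],0],[[0,0,0],[0,0,0],0]]' >/dev/null; python3 st.py 530.4 203 90
```

```text
t 26.77 pos mm [532.8 201.5  99.6] yaw 2.63 tilt [ 0.37 -0.08] F [-0.   0.3  0.1] w 85.0
to go cm [-0.24  0.15 -0.96]
```

```bash
python3 -m pendant '[[[-0.3,0.15,-1.1],[0,0.3,0.3],0],[[0,0,0],[0,0,0],0],[[-0.1,0,0],[0,0,0],150],[[0,0,0],[0,0,0],255],[[0,0,0],[0,0,0],255],[[0,0,0],[0,0,0],255],[[0,0,0],[0,0,0],255],[[0,0,0],[0,0,0],255]]' 110 >/dev/null; python3 st.py 530.4 203 90
python3 -m pendant '[[[0,0,3],[0,0,0],255],[[0,0,5],[0,0,0],255],[[0,0,5],[0,0,0],255],[[0,0,0],[0,0,0],255]]' >/dev/null; python3 st.py 472.3 -189.5 230; python3 held.py
```

```text
t 27.77 pos mm [531.3 204.3  93.6] yaw 2.93 tilt [0.43 0.08] F [0.6 0.3 0.6] w 17.8
to go cm [-0.09 -0.13 -0.36]
t 28.27 pos mm [529.3 203.3 224.8] yaw 2.94 tilt [ 0.15 -0.03] F [ 0.3  0.2 -3. ] w 17.4
to go cm [ -5.7  -39.28   0.52]
axis at TCP [ 0.7 -1.1] slope deg [0.2  0.15] zmin 0.1417 bottom world [528.6 201.4] rel TCP [ 0.4 -1.3] 971
```

```bash
python3 -m pendant '[[[0,-4,2.5],[0,0,-0.5],255],[[-0.6,-5,0],[0,0,-0.5],255],[[-0.7,-5,0],[0,0,-0.5],255],[[-0.7,-5,0],[0,0,-0.4],255],[[-0.7,-5,0],[0,0,0],255],[[-0.7,-5,0],[0,0,0],255],[[-0.7,-5,0],[0,0,0],255],[[-0.7,-4,0],[0,0,0],255],[[0,0,0],[0,0,0],255],[[0,0,0],[0,0,0],255]]' >/dev/null; python3 st.py 472.4 -188.3 230; python3 held.py
```

```text
t 29.57 pos mm [ 467.3 -188.4  227.6] yaw 1.03 tilt [-1.79 -0.07] F [ 0.4  0.1 -2.7] w 17.7
to go cm [0.51 0.01 0.24]
axis at TCP [-0.4 -1.5] slope deg [2.05 0.17] zmin 0.1444 bottom world [ 463.8 -190.2] rel TCP [-3.4 -1.7] 1051
```

```bash
python3 -m pendant '[[[0.4,0.0,0],[0,-1.8,0],255],[[0,0,-2.5],[0,0,0],255],[[0,0,-2.5],[0,0,0],255],[[0,0,0],[0,0,0],255],[[0,0,0],[0,0,0],255]]' >/dev/null; python3 st.py 472.4 -188.3 175; python3 held.py
```

```text
t 30.25 pos mm [ 473.5 -184.3  177.1] yaw 1.42 tilt [ 0.41 -0.06] F [ 0.7  0.2 -2.2] w 17.5
to go cm [-0.11 -0.4  -0.21]
axis at TCP [-0.3 -1.7] slope deg [-0.11  0.13] zmin 0.0928 bottom world [ 473.2 -186.1] rel TCP [-0.2 -1.9] 1046
```

```bash
python3 -m pendant '[[[-0.15,-0.35,0],[0,0.2,-0.4],255],[[0,0,0],[0,0,0],255],[[0,0,0],[0,0,0],255]]' >/dev/null; python3 st.py 472.4 -187.8 175; python3 held.py
```

```text
t 30.68 pos mm [ 472.7 -188.3  178.9] yaw 0.99 tilt [ 0.37 -0.11] F [ 0.7  0.3 -3.1] w 17.6
to go cm [-0.03  0.05 -0.39]
axis at TCP [-0.4 -1.6] slope deg [-0.04  0.23] zmin 0.0956 bottom world [ 472.4 -190.3] rel TCP [-0.3 -1.9] 1044
```

```bash
python3 -m pendant '[[[0,0.1,-1.5],[0,0,0],255],[[0,0,-2],[0,0,0],255],[[0,0,0],[0,0,0],255]]' >/dev/null; python3 st.py 472.4 -188.3 104;python3 -m pendant '[[[0.1,-0.1,-1.5],[0,0,0],255],[[0,0,-2],[0,0,0],255],[[0,0,0],[0,0,0],255]]' >/dev/null; python3 st.py 472.4 -188.3 104
```

```text
t 31.1 pos mm [ 472.2 -186.9  141.2] yaw 1.0 tilt [ 0.32 -0.09] F [ 0.3 -0.4 -2.6] w 17.3
to go cm [ 0.02 -0.14 -3.72]
t 31.48 pos mm [ 473.7 -188.1  104.7] yaw 1.01 tilt [ 0.37 -0.11] F [ 0.7 -0.4 -2.6] w 17.6
to go cm [-0.13 -0.02 -0.07]
```

```bash
python3 -m pendant '[[[0,0,-0.2],[0,0,0],255],[[0,0,0],[0,0,0],150],[[0,0,0],[0,0,0],80],[[0,0,0],[0,0,0],0],[[0,0,0],[0,0,0],0],[[0,0,4],[0,0,0],0],[[0,0,5],[0,0,0],0],[[0,0,3],[0,0,0],0],[[0,0,0],[0,0,0],0]]' >/dev/null; python3 st.py 451.3 110.5 230; python3 mr.py p7.png
```

```text
t 32.6 pos mm [ 474.4 -188.3  228.5] yaw 1.0 tilt [ 0.55 -0.16] F [-0.1  0.  -0.1] w 85.0
to go cm [-2.31 29.88  0.15]
 rod [279. 116.] top 0.1325 [ 473.4 -110. ] 557
 rod [279. 168.] top 0.1323 [ 474.1 -149.7] 481
 rod [278. 215.] top 0.1321 [ 473.9 -189.7] 406
```

Three rods are down at equal heights. Rod 4 at (451.3,110.6).

```bash
python3 -m pendant '[[[-0.4,5,0],[0.2,0.5,0.5],0],[[-0.3,5,0],[0,0,0.5],0],[[-0.3,5,0],[0,0,0.5],0],[[-0.3,5,0],[0,0,0.4],0],[[-0.3,5,0],[0,0,0],0],[[-0.3,4,-2],[0,0,0],0],[[0,0,-3],[0,0,0],0],[[0,0,0],[0,0,0],0],[[0,0,0],[0,0,0],0]]' >/dev/null; python3 st.py 451.3 110.6 90; python3 rods.py r4.png
```

```text
t 33.77 pos mm [447.6 109.9 166.3] yaw 2.89 tilt [-0.86  0.03] F [ 0.7 -0.4  0.9] w 85.2
to go cm [ 0.37  0.07 -7.63]
stand (array([489.9, 175.8, 140.8, 186.3,   2.8]), 33716, np.float64(0.0511))
 rod [287. 101.] top 0.0903 [446.7 198.3  19.   19.1] 704
 rod [286. 166.] top 0.0902 [448.9 154.6  18.7  19. ] 577
 rod [286. 232.] top 0.1199 [450.8 110.8  18.6  19.6] 624
```

View pics/r4.png

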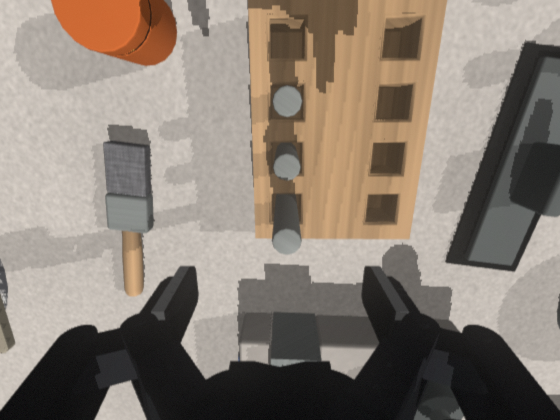

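The last full rod is at (287,235), with the worn ones at (287,100) and (287,165). Descending.

```bash
python3 -m pendant '[[[0.3,0.1,0],[0,-0.8,0],0],[[0,0,0],[0,0,0],0],[[0,0,-3],[0,0,0],0],[[0,0,-3.5],[0,0,0],0],[[0,0,0],[0,0,0],0]]' >/dev/null; python3 st.py 451 110.6 90
```

```text
t 34.45 pos mm [453.2 109.9 103.4] yaw 2.7 tilt [0.36 0.1 ] F [-0.3  0.2  0.4] w 84.9
to go cm [-0.22  0.07 -1.34]
```

```bash
python3 -m pendant '[[[-0.3,0.1,-1.5],[0,0.3,0.3],0],[[0,0,0],[0,0,0],0],[[-0.15,0,0],[0,0,0],150],[[0,0,0],[0,0,0],255],[[0,0,0],[0,0,0],255],[[0,0,0],[0,0,0],255],[[0,0,0],[0,0,0],255],[[0,0,0],[0,0,0],255]]' 110 >/dev/null; python3 st.py 451 110.6 90
python3 -m pendant '[[[0,0,3],[0,0,0],255],[[0,0,5],[0,0,0],255],[[0,0,5],[0,0,0],255],[[0,0,2.5],[0,0,0],255],[[0,0,0],[0,0,0],255]]' >/dev/null; python3 st.py 473.2 -228.3 230; python3 held.py
```

```text
t 35.45 pos mm [451.  111.5  91.9] yaw 2.99 tilt [0.39 0.18] F [-0.5 -0.   0. ] w 17.6
to go cm [ 0.   -0.09 -0.19]
t 36.08 pos mm [448.4 110.8 249.1] yaw 3.01 tilt [0.09 0.11] F [-0.3  0.1 -2.9] w 18.0
to go cm [  2.48 -33.91  -1.91]
axis at TCP [ 0.2 -1.2] slope deg [-0.06  0.06] zmin 0.1673 bottom world [448.2 109.4] rel TCP [ 0.3 -1.3] 981
```

```bash
python3 -m pendant '[[[0.3,-5,0],[0,0,-0.5],255],[[0.4,-5,0],[0,0,-0.5],255],[[0.4,-5,0],[0,0,-0.5],255],[[0.4,-5,0],[0,0,-0.5],255],[[0.4,-5,0],[0,0,0],255],[[0.4,-5,0],[0,0,0],255],[[0.3,-4,-1],[0,0,0],255],[[0,0,0],[0,0,0],255],[[0,0,0],[0,0,0],255]]' >/dev/null; python3 st.py 473.2 -228.3 230; python3 held.py
```

```text
t 37.25 pos mm [ 465.4 -238.1  218.6] yaw 1.14 tilt [-1.45  0.24] F [-0.2 -0.3 -1.8] w 17.7
to go cm [0.78 0.98 1.14]
axis at TCP [-0.2 -1.2] slope deg [ 1.42 -0.02] zmin 0.1383 bottom world [ 463.  -239.3] rel TCP [-2.2 -1.1] 1025
```

```bash
python3 -m pendant '[[[0.6,0.7,0],[-0.2,-1.5,0],255],[[0,0,-2],[0,0,0],255],[[0,0,-2],[0,0,0],255],[[0,0,0],[0,0,0],255],[[0,0,0],[0,0,0],255]]' >/dev/null; python3 st.py 473.2 -228.1 175; python3 held.py
```

```text
t 37.92 pos mm [ 474.  -224.9  178.9] yaw 1.58 tilt [0.47 0.05] F [-0.8  0.6 -1.4] w 17.8
to go cm [-0.08 -0.32 -0.39]
axis at TCP [-0.3 -1.3] slope deg [-0.44  0.14] zmin 0.0983 bottom world [ 474.3 -226.4] rel TCP [ 0.3 -1.5] 1016
```

```bash
python3 -m pendant '[[[-0.1,-0.3,0],[0,0.4,-0.5],255],[[0,0,0],[0,0,0],255],[[0,0,0],[0,0,0],255]]' >/dev/null; python3 st.py 473.2 -228.1 175; python3 held.py
```

```text
t 38.35 pos mm [ 473.6 -228.3  180.3] yaw 1.03 tilt [0.18 0.01] F [-0.4  0.3 -1.9] w 17.8
to go cm [-0.04  0.02 -0.53]
axis at TCP [-0.3 -1.2] slope deg [-0.15  0.24] zmin 0.0994 bottom world [ 473.5 -229.9] rel TCP [-0.1 -1.6] 1022
```

```bash
python3 -m pendant '[[[0,0.1,-1.8],[0,0,0],255],[[0,0,-2],[0,0,0],255],[[0,0,0],[0,0,0],255]]' >/dev/null; python3 st.py 473.2 -228.1 103;python3 -m pendant '[[[0.05,-0.1,-1.5],[0,0,0],255],[[0,0,-2],[0,0,0],255],[[0,0,0],[0,0,0],255]]' >/dev/null; python3 st.py 473.2 -228.1 102
```

```text
t 38.77 pos mm [ 473.9 -227.5  142. ] yaw 1.02 tilt [ 0.24 -0.01] F [ 0.4  0.2 -1.6] w 17.5
to go cm [-0.07 -0.06 -3.9 ]
t 39.15 pos mm [ 474.7 -229.1  106.6] yaw 1.0 tilt [ 0.29 -0.05] F [ 0.7  0.1 -2.1] w 17.5
to go cm [-0.15  0.1  -0.46]
```

```bash
python3 -m pendant '[[[-0.1,0,-0.7],[0,0,0],255],[[0,0,0],[0,0,0],255],[[0,0,0],[0,0,0],150],[[0,0,0],[0,0,0],80],[[0,0,0],[0,0,0],0],[[0,0,0],[0,0,0],0],[[0,0,4],[0,0,0],0],[[0,0,5],[0,0,0],0],[[0,0,3],[0,0,0],0],[[0,0,0],[0,0,0],0]]' >/dev/null; python3 st.py 516 379 230; python3 mr.py p8.png
python3 - <<'E'
from m import *
for n in("scene","side"):
    c=cam(n);save(n+"2.png",c["pixels"]); print(n,"jar",rect(c,.06,.08,.44,.60,.31,.45))
E
```

```text
t 40.4 pos mm [ 476.8 -230.5  229.3] yaw 0.99 tilt [ 0.78 -0.21] F [-0.6 -0.1 -0.1] w 85.1
to go cm [ 3.92 60.95  0.07]
 rod [276.  52.] top 0.1325 [ 473.3 -110.3] 667
 rod [276. 113.] top 0.1324 [ 474.1 -150. ] 560
 rod [275. 166.] top 0.1322 [ 474.1 -190.1] 468
 rod [277. 214.] top 0.1322 [ 475.7 -231. ] 396
scene jar (array([507.4, 351.2,  58.5,  58.7,  84.6]), 358, np.float64(0.068))
side jar (array([505.6, 357.9,  59.2,  62. ,  18.6]), 396, np.float64(0.0712))
```

View pics/scene2.png

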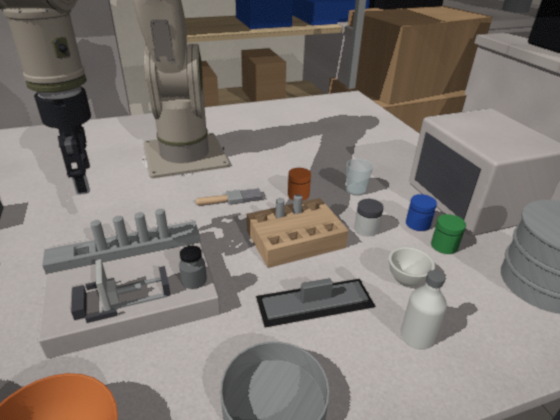

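All four rods are down at equal height (tops 132.2–132.5). The scene view shows the jar now at (369,217): it was knocked to about (506,354). Moving over for a wrist measurement.

```bash
python3 -m pendant '[[[0.3,5.5,0],[0.2,0.7,0],0],[[0.3,6,0],[0,0,0],0],[[0.3,6,0],[0,0,0],0],[[0.3,6,0],[0,0,0],0],[[0.3,6,0],[0,0,0],0],[[0.3,6,0],[0,0,0],0],[[0.3,6,0],[0,0,0],0],[[0.3,6,0],[0,0,0],0],[[0.3,5,0],[0,0,0],0],[[0,0,0],[0,0,0],0],[[0,0,0],[0,0,0],0]]' >/dev/null; python3 st.py 506 354.5 40
cat > jar.py <<'E'
import sys
from m import *
c=cam("wrist");save(sys.argv[1],c["pixels"]);P=pts(c)
m=(P[...,2]>.062)&(P[...,2]<.078)&(P[...,0]>.44)&(P[...,0]<.58)&(P[...,1]>.29)&(P[...,1]<.44)
m=cv2.morphologyEx(m.astype(np.uint8),cv2.MORPH_OPEN,np.ones((3,3)))
k,l,s,ce=cv2.connectedComponentsWithStats(m);i=1+s[1:,4].argmax();Q=P[l==i];print("jar px",ce[i].round(),cv2.minAreaRect((Q[:,:2]*1000).astype(np.float32)),np.median(Q[:,2]).round(4))
E
python3 jar.py j1.png
```

```text
t 41.92 pos mm [492.4 309.2 209.4] yaw 0.78 tilt [-1.59 -0.15] F [ 0.4 -0.9 -0.4] w 84.8
to go cm [  1.36   4.53 -16.94]
jar px [300. 150.] ((505.7626647949219, 356.0224304199219), (58.71196365356445, 58.967105865478516), 58.69697189331055) 0.0712
```

View pics/j1.png

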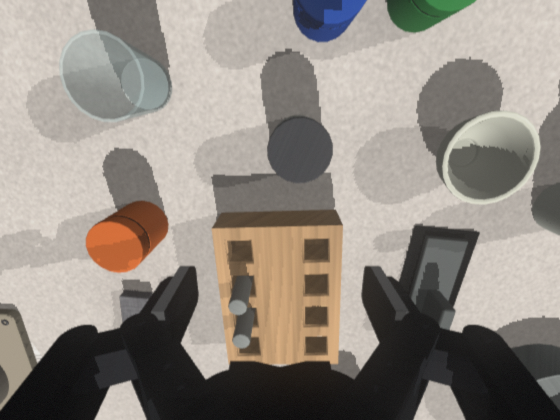

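The grey jar with the black lid is at (300,150) → (505.8,356.0).

```bash
python3 -m pendant '[[[1.3,4.6,-2],[0,-1.5,0.3],0],[[0,0,-4],[0,0,0],0],[[0,0,-3],[0,0,0],0],[[0,0,0],[0,0,0],0],[[0,0,0],[0,0,0],0]]' >/dev/null; python3 st.py 506 356 40; python3 jar.py j2.png
```

```text
t 42.6 pos mm [508.7 349.4 118.3] yaw 0.53 tilt [ 0.09 -0.26] F [ 0.  -0.3 -0. ] w 85.2
to go cm [-0.27  0.66 -7.83]
jar px [275. 229.] ((505.5858459472656, 356.1910705566406), (59.03593063354492, 59.07073974609375), 39.291770935058594) 0.071
```

```bash
python3 -m pendant '[[[-0.3,0.65,0],[-0.2,0,0.4],0],[[0,0,0],[0,0,0],0],[[0,0,-3],[0,0,0],0],[[0,0,-3],[0,0,0],0],[[0,0,-1],[0,0,0],0],[[0,0,0],[0,0,0],0]]' >/dev/null; python3 st.py 506 356 40; python3 jar.py j3.png
```

```text
t 43.4 pos mm [507.7 358.4  52.3] yaw 0.97 tilt [ 0.51 -0.19] F [ 0.  -0.2  1.1] w 85.2
to go cm [-0.17 -0.24 -1.23]
jar px [276. 303.] ((505.5666198730469, 356.3338317871094), (59.50615310668945, 59.13770294189453), 56.99641036987305) 0.071
```

View pics/j3.png

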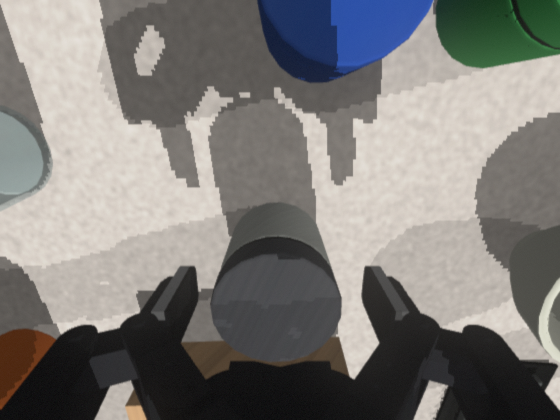

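```bash
python3 -m pendant '[[[-0.25,-0.22,-1.5],[0,0.3,0],0],[[0,0,0],[0,0,0],0],[[0,0,0],[0,0,0],0]]' >/dev/null; python3 st.py 506 356 40; python3 jar.py j4.png
```

```text
t 43.83 pos mm [506.3 356.9  38.9] yaw 0.96 tilt [ 0.36 -0.07] F [0.3 0.5 0.4] w 85.1
to go cm [-0.03 -0.09  0.11]
jar px [279. 314.] ((505.2523498535156, 361.6809387207031), (58.97878646850586, 49.337379455566406), 3.4671084880828857) 0.0709
```

```bash
python3 -m pendant '[[[0,-0.05,0],[0,0,0],60],[[0,0,0],[0,0,0],120],[[0,0,0],[0,0,0],255],[[0,0,0],[0,0,0],255],[[0,0,0],[0,0,0],255],[[0,0,0],[0,0,0],255]]' 100 >/dev/null; python3 st.py 506 356 40
python3 -m pendant '[[[0,0,3],[0,0,0],255],[[0,0,5],[0,0,0],255],[[0,0,5],[0,0,0],255],[[0,0,4],[0,0,0],255],[[0,0,0],[0,0,0],255]]' >/dev/null; python3 st.py
```

```text
t 44.62 pos mm [506.5 356.5  39.8] yaw 0.95 tilt [ 0.4  -0.05] F [ 0.  -0.4 -0.1] w 58.4
to go cm [-0.05 -0.05  0.02]
t 45.25 pos mm [503.7 354.2 210.9] yaw 0.97 tilt [ 0.05 -0.31] F [ 0.1  0.2 -5.5] w 58.2
```

Jar held (5.5 N). Clamp seat ≈ (607.4,−232.0). Travelling to a point outside the carriage over the fixed jaw.

```bash
python3 -m pendant '[[[0.9,-5.6,0],[0.3,0,0],255],[[0.9,-5.7,0],[0,0,0],255],[[0.9,-5.7,0],[0,0,0],255],[[0.9,-5.7,0],[0,0,0],255],[[0.9,-5.7,0],[0,0,0],255],[[0.9,-5.7,0],[0,0,0],255],[[0.9,-5.7,0],[0,0,0],255],[[0.9,-5.7,0],[0,0,0],255],[[0.9,-5.7,0],[0,0,0],255],[[0.9,-5.7,0],[0,0,0],255],[[0,0,0],[0,0,0],255],[[0,0,0],[0,0,0],255]]' >/dev/null; python3 st.py 608 -270 200
```

```text
t 46.75 pos mm [ 580.3 -234.2  184.8] yaw 1.1 tilt [-1.88 -0.1 ] F [ 0.5  1.  -4. ] w 58.5
to go cm [ 2.77 -3.58  1.52]
```

```bash
python3 -m pendant '[[[1.4,-1.8,0.5],[0,-1.8,0],255],[[1.1,-1.8,0.3],[0,0,0],255],[[0,0,0],[0,0,0],255],[[0,0,0],[0,0,0],255]]' >/dev/null; python3 st.py 608 -270 200
cat > mm.py <<'E'
import sys
from m import *
c=cam("wrist");save(sys.argv[1],c["pixels"]);P=pts(c)
print("carr top",rect(c,.117,.128,.55,.66,-.29,-.13))
o=manip.get_obs();p=o["position"];M=R.from_quat(o["ee_rot"]).as_matrix()
# held jar lid: points in tool frame
d=(P-p)@M
m=(abs(d[...,0])<.04)&(abs(d[...,1])<.045)&(d[...,2]>-.04)&(d[...,2]<-.022)
m=cv2.morphologyEx(m.astype(np.uint8),cv2.MORPH_OPEN,np.ones((3,3)))
if m.sum():
    Q=P[m>0];print("lid pts",len(Q),"z",np.median(Q[:,2]).round(4),"y range rel",((np.percentile(Q[:,1],[1,99])-p[1])*1000).round(1),"x rel",((np.percentile(Q[:,0],[1,99])-p[0])*1000).round(1))
E
python3 mm.py c1.png
```

```text
t 47.25 pos mm [ 607.  -269.5  191.2] yaw 1.34 tilt [ 0.02 -0.04] F [ 0.5  0.5 -4. ] w 57.5
to go cm [ 0.1  -0.05  0.88]
carr top (array([ 607.9, -226.5,   59.8,   10.1,    1. ]), 1300, np.float64(0.1229))
lid pts 14844 z 0.2224 y range rel [-17.6  29.4] x rel [-37.1  36.4]
```

View pics/c1.png

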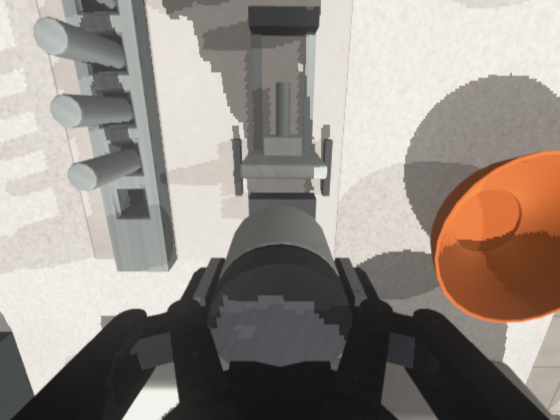

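The carriage top is at (285,165), its face at about y=−231.5; the jar (280,300) is outside over the fixed jaw (283,200). Lowering so the foot is just above the jaw.

```bash
python3 -m pendant '[[[0.1,0,-2],[0,0,-0.3],255],[[0,0,-2.5],[0,0,0],255],[[0,0,-2],[0,0,0],255],[[0,0,0],[0,0,0],255],[[0,0,0],[0,0,0],255]]' >/dev/null; python3 st.py 608 -270 117
```

```text
t 47.92 pos mm [ 607.  -266.7  120.5] yaw 1.15 tilt [-0.08  0.05] F [-0.4  0.1 -3.5] w 58.0
to go cm [ 0.1  -0.33 -0.35]
```

```bash
python3 -m pendant '[[[0.1,0,-0.4],[0,0,0],255],[[0,1.2,0],[0,0,0],255],[[0,1.2,0],[0,0,0],255],[[0,0.8,0],[0,0,0],255],[[0,0,0],[0,0,0],255]]' >/dev/null; python3 st.py 608 -229.5 117; python3 mm.py c2.png
```

```text
t 48.55 pos mm [ 607.8 -236.3  117.9] yaw 1.0 tilt [ 0.04 -0.32] F [ 1.9 -7.1 -7.5] w 58.1
to go cm [ 0.02  0.68 -0.09]
carr top (array([ 607. , -213.3,   86. ,   34.4,    0.9]), 4613, np.float64(0.1228))
lid pts 14802 z 0.149 y range rel [-17.1  29.9] x rel [-36.9  36.3]
```

View pics/c2.png

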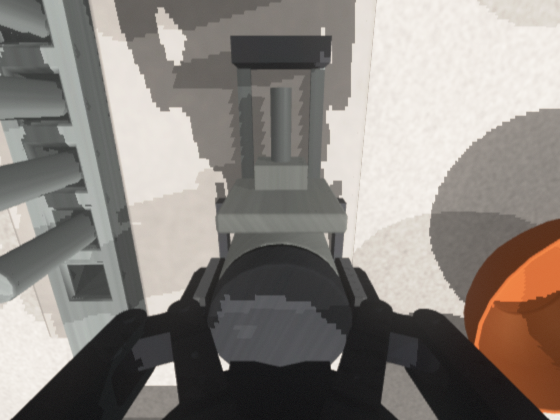

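Flat push, carriage at (282,215) displaced. Pushing about 7 mm more.

```bash
python3 -m pendant '[[[0,0.9,0],[0.3,0,0],255],[[0,0.1,0],[0,0,0],255],[[0,0,0],[0,0,0],255]]' >/dev/null; python3 st.py 608 -229 117
```

```text
t 48.98 pos mm [ 607.3 -230.3  118.6] yaw 0.8 tilt [ 0.15 -0.41] F [ 1.3 -8.1 -7.7] w 57.9
to go cm [ 0.07  0.13 -0.16]
```

```bash
python3 -m pendant '[[[0.1,0.4,0],[0.3,0,0.2],255],[[0,0.1,-0.3],[0,0,0],255],[[0,0,0],[0,0,0],255]]' >/dev/null; python3 st.py 608 -228.5 117; python3 - <<'E'
from h import *
s=cam("scene");save("s3.png",s["pixels"][200:360,20:240],3.4)
E
```

```text
t 49.35 pos mm [ 607.8 -229.8  117.2] yaw 0.79 tilt [ 0.26 -0.51] F [ 1.2 -7.5 -7.8] w 58.4
to go cm [ 0.02  0.13 -0.02]
```

View pics/s3.png

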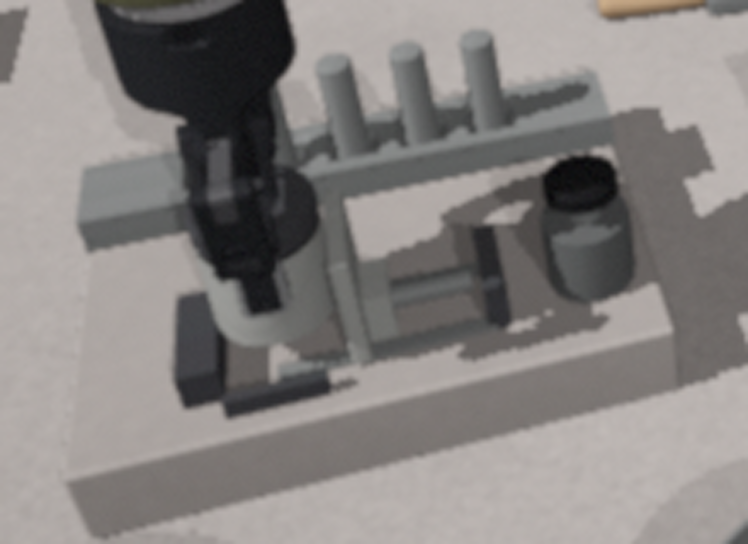

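```bash
python3 -m pendant '[[[0,0.4,-0.8],[0.6,0,0.2],255],[[0,0.1,-0.6],[0,0,0],255],[[0,0,0],[0,0,0],255]]' >/dev/null; python3 st.py 608 -229 90
```

```text
t 49.77 pos mm [ 608.9 -229.7  106.5] yaw 0.77 tilt [ 0.62 -0.38] F [-0.3 -9.2 -7.6] w 58.0
to go cm [-0.09  0.07 -1.65]
```

```bash
python3 -m pendant '[[[-0.1,0.2,-0.8],[0.3,0.4,0.2],255],[[0,0.1,-0.6],[0,0,0],255],[[0,0,0],[0,0,0],255]]' >/dev/null; python3 st.py 608 -229 90;  python3 -m pendant '[[[-0.1,0.1,-0.5],[0,0.2,0],255],[[0,0,0],[0,0,0],255]]' >/dev/null; python3 st.py 608 -229 90
```

```text
t 50.15 pos mm [ 609.3 -231.2   95.8] yaw 0.76 tilt [ 0.59 -0.5 ] F [ 0.2 -5.3 -9.1] w 57.9
to go cm [-0.13  0.22 -0.58]
t 50.4 pos mm [ 609.  -231.2   92.4] yaw 0.69 tilt [ 0.55 -0.63] F [ -0.9  -2.5 -10.1] w 58.0
to go cm [-0.1   0.22 -0.24]
```

```bash
python3 -m pendant '[[[-0.1,0.1,-0.6],[0.2,0.2,0],255],[[0,0,0],[0,0,0],255]]' >/dev/null; python3 st.py 608 -229 90;  python3 mm.py c3.png
```

```text
t 50.65 pos mm [ 609.3 -231.3   90.2] yaw 0.64 tilt [ 0.59 -0.56] F [ -1.2  -3.2 -10.1] w 58.3
to go cm [-0.13  0.23 -0.02]
carr top (array([ 606.3, -220. ,   83.2,   78.5,   42.8]), 18831, np.float64(0.1215))
lid pts 19752 z 0.1214 y range rel [-17.2  40.2] x rel [-36.4  35.2]
```

View pics/c3.png

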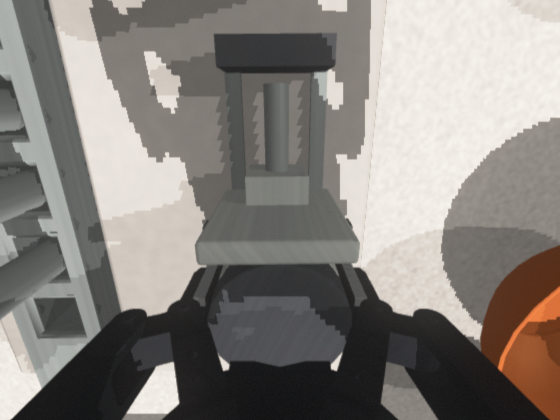

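Lid at (281,310), carriage plate centred at x≈277, so the jar is about 1.3 mm to +x. It's down to the deck within about 0.5 mm. One nudge, then release.

```bash
python3 -m pendant '[[[-0.35,0,-0.3],[0,0,0],255],[[0,0,0],[0,0,0],255]]' >/dev/null; python3 st.py 608 -231 90; python3 -m pendant '[[[0,0,0],[0,0,0],150],[[0,0,0],[0,0,0],80],[[0,0,0],[0,0,0],0],[[0,0,0],[0,0,0],0],[[0,0,0],[0,0,0],0]]' >/dev/null; python3 st.py; python3 mm.py c4.png
```

```text
t 50.95 pos mm [ 609.1 -231.2   90.2] yaw 0.68 tilt [ 1.05 -0.65] F [-3.8 -4.6 -7.6] w 57.9
to go cm [-0.11  0.02 -0.02]
t 51.58 pos mm [ 610.  -228.7   90.4] yaw 0.81 tilt [ 1.1  -0.52] F [ 0.3 -0.1  0.4] w 84.6
carr top (array([ 606.2, -220.9,  107.5,   59.7,    1.4]), 17930, np.float64(0.1218))
lid pts 17371 z 0.1217 y range rel [-17.8  37.4] x rel [-30.4  25.8]
```

View pics/c4.png

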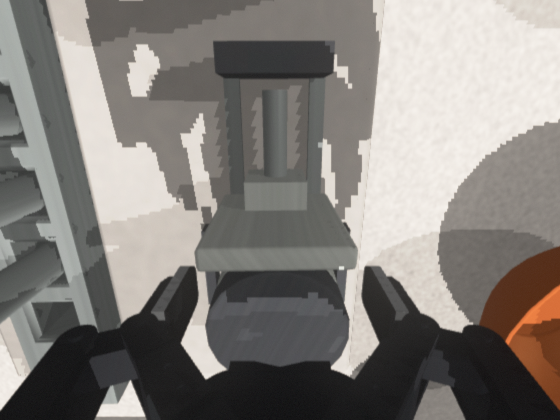

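Released; jar spans (207–349, centre 278), plate centre 276. Lifting clear, then the plunger.

```bash
python3 -m pendant '[[[0,0,4],[0,0,0],0],[[0,0,5],[0.5,1,0],0],[[0,0,4],[0,0,0],0],[[0,0,0],[0,0,0],0],[[0,0,0],[0,0,0],0]]' >/dev/null; python3 st.py 604.5 -72 190; python3 - <<'E'
from m import *
c=cam("wrist");save("c5.png",c["pixels"])
print("carr+lid",rect(c,.113,.13,.55,.66,-.29,-.13))
P=pts(c);px=c["pixels"].astype(int)
m=(P[...,2]>.113)&(P[...,2]<.13)&(P[...,0]>.55)&(P[...,0]<.66)&(P[...,1]>-.29)&(P[...,1]<-.205)
Q=P[m];print("lid",(np.percentile(Q[:,:2],[0.5,99.5],axis=0)*1000).round(1),"z",np.percentile(Q[:,2],[5,50,95]).round(4))
E
python3 mr.py c5b.png
```

```text
t 52.25 pos mm [ 609.2 -227.   223.2] yaw 0.9 tilt [-0.02  0.09] F [-0.3  0.7 -0.4] w 84.9
to go cm [-0.47 15.5  -3.32]
carr+lid (array([ 607.7, -226.3,   59.5,   69.5,    0.9]), 4728, np.float64(0.1217))
lid [[ 579.8 -259.6]
 [ 636.6 -205.3]] z [0.1204 0.1216 0.1227]
 rod [86. 54.] top 0.1322 [ 474.2 -110.1] 716
 rod [ 98. 115.] top 0.1321 [ 474.9 -149.9] 597
 rod [108. 169.] top 0.132 [ 475. -190.] 511
 rod [118. 219.] top 0.1319 [ 476.4 -230.8] 433
```

View pics/c5.png

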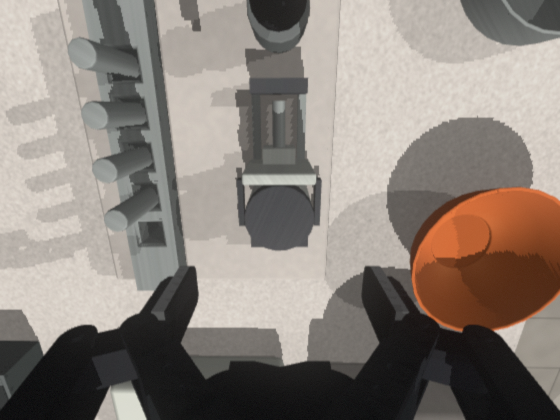

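The jar sits between jaw and carriage at (279,215), lid level, and the four rods are at equal heights. Now the plunger at (604.5,−72) with the gripper shut.

```bash
python3 -m pendant '[[[-0.1,5,0],[0,0,0],255],[[-0.1,5,0],[0,0,0],255],[[-0.2,5,-2],[0,0,0],255],[[0,0.5,-2],[0,0,0],255],[[0,0,0],[0,0,0],255],[[0,0,0],[0,0,0],255]]' >/dev/null; python3 st.py 604.5 -72 150; python3 - <<'E'
from m import *
c=cam("wrist");save("pl1.png",c["pixels"])
print("pl",rect(c,.122,.132,.56,.66,-.13,-.02))
E
```

```text
t 53.1 pos mm [601.9 -68.1 176.9] yaw 0.81 tilt [-0.49  0.13] F [-0.1 -0.3 -0. ] w -0.0
to go cm [ 0.26 -0.39 -2.69]
pl (array([605.1, -68.8,  33.3,  38.4,  85.6]), 1753, np.float64(0.1256))
```

View pics/pl1.png

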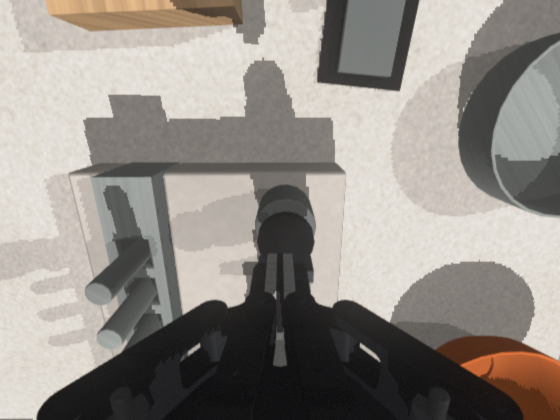

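Plunger head at (287,230), just under the closed fingertips. Centring and pressing.

```bash
python3 -m pendant '[[[0.25,-0.35,-1],[0,-0.4,0],255],[[0,0,-1],[0,0,0],255],[[0,0,0],[0,0,0],255],[[0,0,0],[0,0,0],255]]' >/dev/null; python3 st.py 604.5 -72 129
```

```text
t 53.65 pos mm [604.7 -74.5 156. ] yaw 0.59 tilt [-0.01  0.09] F [-1.1  0.3  0.1] w 0.0
to go cm [-0.02  0.25 -2.7 ]
```

```bash
python3 -m pendant '[[[0,0.25,-1.2],[0,0,0],255],[[0,0,-0.8],[0,0,0],255],[[0,0,0],[0,0,0],255]]' >/dev/null; python3 st.py 604.5 -72 129;python3 -m pendant '[[[0,0,-0.6],[0,0,0],255],[[0,0,-0.3],[0,0,0],255]]' >/dev/null; python3 st.py 604.5 -72 129
```

```text
t 54.02 pos mm [605.3 -71.7 135.8] yaw 0.61 tilt [0.08 0.08] F [-1.6 -0.6  5.9] w -0.0
to go cm [-0.08 -0.03 -0.68]
t 54.27 pos mm [605.6 -71.7 128.7] yaw 0.6 tilt [0.14 0.08] F [-10.5   0.5  23.9] w 0.1
to go cm [-0.11 -0.03  0.03]
```

Bottomed at 128.7 mm (24 N, well over the 9 N spring). Letting it come back up.

```bash
python3 -m pendant '[[[0,0,0],[0,0,0],255],[[0,0,2],[0,0,0],255],[[0,0,4],[0,0,0],255],[[0,0,5],[0,0,0],255],[[-1,4,3],[0,0,0],255],[[-1,5,0],[0,0,0],255],[[-1,5,0],[0,0,0],255],[[0,0,0],[0,0,0],255],[[0,0,0],[0,0,0],255]]' ; python3 - <<'E'
from m import *
c=cam("wrist");save("f1.png",c["pixels"])
print("pl",rect(c,.118,.135,.56,.66,-.13,-.02))
s=cam("scene");save("f2.png",s["pixels"]);print("pl s",rect(s,.112,.135,.56,.66,-.13,-.02)); print("carr/lid",rect(s,.11,.13,.55,.66,-.30,-.15))
d=cam("side");save("f3.png",d["pixels"])
E
python3 mr.py f1.png
```

```text
clock: 55.4
position: [0.5734, 0.0715, 0.2735]
ee_rot: [1.0, 0.005, 0.001, -0.001]
ft_force: [1.1, -0.2, 0.5]
grip_width: 0.004
pl (array([0., 0., 0., 0., 0.]), 0, np.float64(nan))
pl s (array([607. , -74.9,  38.9,  38.1,  78.4]), 314, np.float64(0.1219))
carr/lid (array([ 609.9, -229.4,   61.9,   69.6,    1.4]), 1010, np.float64(0.1193))
 rod [195. 348.] top 0.132 [ 475.4 -112.1] 42
  return _methods._mean(a, axis=axis, dtype=dtype,
  ret = ret.dtype.type(ret / rcount)
```

View pics/f1.png

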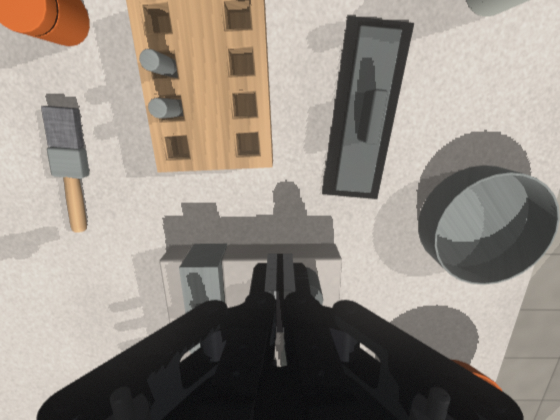

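View pics/f2.png

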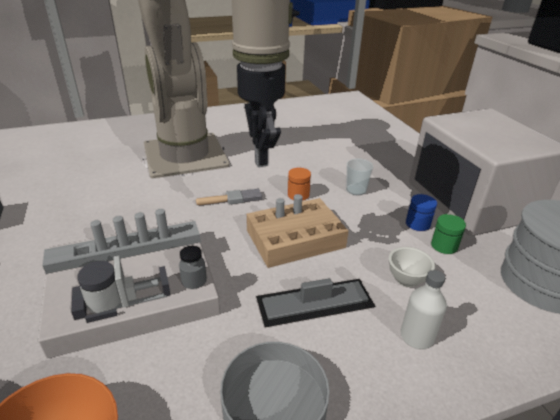

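Final scene: 4 rods in the block (98–163, 230), jar clamped (98,288), plunger (192,265), cover on the mat (315,300), two worn rods in the stand (281–298, 207). A last check of plunger height and cover centring, then I hand in.

```bash
python3 - <<'E'
from m import *
s=cam("scene");P=pts(s);m=(P[...,0]>.59)&(P[...,0]<.625)&(P[...,1]>-.09)&(P[...,1]<-.06);print("plunger top scene",np.percentile(P[m][:,2],95).round(4), "(start 0.1266 max-ish)")
z=np.load("scene0.npz");s0=dict(z);s0["T"]=s["T"];P0=pts(s0);m=(P0[...,0]>.59)&(P0[...,0]<.625)&(P0[...,1]>-.09)&(P0[...,1]<-.06);print("at start",np.percentile(P0[m][:,2],95).round(4))
for n in("scene","wrist"):
    c=cam(n);P=pts(c);px=c["pixels"].astype(int)
    dark=((px.max(-1)<42)&(P[...,2]<.008)&(P[...,0]>.62)&(P[...,0]<.75)&(P[...,1]>.02)&(P[...,1]<.27))
    Q=P[dark];print(n,"mat",np.round(cv2.minAreaRect((Q[:,:2]*1000).astype(np.float32))[0],1),np.round(cv2.minAreaRect((Q[:,:2]*1000).astype(np.float32))[1],1),"plate",rect(c,.0075,.02,.62,.75,.02,.27))
E
```

```text
plunger top scene 0.1247 (start 0.1266 max-ish)
at start 0.1251
scene mat [683.6 144.4] [216.9  76.4] plate (array([684.1, 142.6, 199.2,  51.8,  85.7]), 1682, np.float64(0.0095))
wrist mat [0. 0.] [0. 0.] plate (array([683.2, 146. , 200.3,  50.6,  85.6]), 5406, np.float64(0.0123))
```

Everything checks out: the plunger is back up and the cover is within about 2 mm of the mat centre.

```bash
python3 -c "
from workcell import manip
print(manip.hand_in())"
```

```text
the job is handed in; nothing more can be done
None
```

The mill is charged and started, and I handed the job in at about 56 s of the 210 s allowed; no verdict came back.

- **Cover:** it lies flat on the mat, within about 2 mm of the centre and along the mat's length.
- **Rods:** the stand held four full-length rods. They now stand in the first four mill pockets counted from the plunger (+y) end. In the wrist view all four tops read 132 mm; that camera reads 1–2 mm high, so they are fully down.
- **Jar:** it had been knocked a few centimetres aside during the run, so I measured it again before gripping. I pushed the carriage back with it and lowered it to the deck. The lid reads 121 mm, level with the carriage top, and the jar is centred to about 1 mm.
- **Plunger:** I pressed it to its stop (24 N at the fingertips), and it came back up. Its top reads 124.7 mm in the scene camera, against 125.1 mm at the start.
- **Left alone:** the two worn rods are still in the stand. The gripper never went near the mortar or the beaker.

**Disagreements:**
- The two fixed cameras differ from each other by about 6 mm in y and 3 mm in height, so I relied on the wrist camera for position.
- On the last check the wrist view gave no reading of the mat edge. The final cover-to-mat comparison is from the scene camera alone.
- The first rod slipped a little in the gripper on the way, but it still went fully down.

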